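Scoop weld bosses into the warming drawer

TASK

Scoop up at least three of the four round weld bosses from the yellow tray in one go with the hand scoop, tip them into the open drawer of the blue warming cabinet, then push the drawer fully shut and leave the scoop lying upright on its black mat. Do not touch the bosses with the gripper, leave no boss anywhere but in the drawer or the tray, and do not disturb the red magnetic square, the can or the brush.

Things in the scene. Friction and masses are not known exactly. Their poses are not given: they have to be found in the camera images.
- scoop: Aluminium hand scoop, 220 mm long, 0.2 kg, red handle. Origin: under its flat floor, 55 mm behind the front lip edge; +x to the open nose, z up. Floor 2 mm thick, 86 mm wide, x -50 to +40 mm, then a thin lip to x +55 mm whose edge lies on the support. Side walls 40 mm high, x -50 to +30 mm; back wall 55 mm high at x -50. Starts flat on the mat.
- scoop_grip (a point): Middle of the scoop's handle, at (-100, 0, 62) mm in the scoop's frame; same axes. The handle is straight and level, from scoop x -50 to -165 mm, with flat sides 24 mm apart (y), 26 mm high.
- scoop_bowl (a point): Point in the scoop's bowl, at (0, 0, 12) mm in the scoop's frame; same axes. A boss whose centre is within 68 mm of it counts as in the bowl. The floor is smooth: bosses slide off once it is tipped more than about 25 degrees.
- mat: Flat black rubber mat, fixed, 280 x 140 x 3 mm, where the scoop is kept. Origin: centre of its underside, on the work surface; x along its length.
- tray: Yellow tray fixed to the table, 200 (x) x 110 mm (y), open at its -x end; side walls and +x end wall reach 40 mm above the table, 5 mm thick; inside 100 mm wide, end wall's inner face at x +95. Origin: centre of its underside; floor top at 4 mm. Bosses start in its +x half; the scoop's lip can be run along the floor from the open end to the end wall, under the bosses.
- boss1: One of four alike copper-coloured round weld bosses: a disc 30 mm in diameter, 20 mm high, both rims bevelled 6 mm wide and 3 mm high, about 30 g. Origin: its centre; z is its own axis, upright at the start.
- boss2: One of four alike copper-coloured round weld bosses: a disc 30 mm in diameter, 20 mm high, both rims bevelled 6 mm wide and 3 mm high, about 30 g. Origin: its centre; z is its own axis, upright at the start.
- boss3: One of four alike copper-coloured round weld bosses: a disc 30 mm in diameter, 20 mm high, both rims bevelled 6 mm wide and 3 mm high, about 30 g. Origin: its centre; z is its own axis, upright at the start.
- boss4: One of four alike copper-coloured round weld bosses: a disc 30 mm in diameter, 20 mm high, both rims bevelled 6 mm wide and 3 mm high, about 30 g. Origin: its centre; z is its own axis, upright at the start.
- drawer (a joint): Opening of the warming cabinet's drawer, m: 0 fully shut, 0.15 fully open; starts open by 0.12 to 0.15. It slides along the cabinet's x axis, pushed towards +x to shut, with about 2 N of friction, and stays where it is left.
- drawer_floor (a point): Centre of the drawer's inner floor, which is 21 mm above the work surface; x points into the cabinet (the direction of shutting), z up. Inside, the pan is 135 mm (x) x 124 mm (y); its sides are 45 mm high, their top 66 mm above the work surface.
- drawer_face (a point): Centre of the outer, flat face of the drawer's front panel (faces -x, towards the robot), 52 mm above the work surface; panel 170 mm wide, 75 mm high (15 to 90 mm above the surface), 12 mm thick. Same axes as drawer_floor, 80 mm before it.
- cabinet: Blue bench warming cabinet, fixed, 240 mm (x) x 260 mm (y) x 140 mm high. Origin: centre of its underside; its front, with the drawer, faces its -x.
- square: Red magnetic welding square, L-shaped, 100 mm legs, 20 mm high; bystander. Origin: under the middle of one leg.
- can: Grey can, 60 mm in diameter, 150 mm high; bystander. Origin: centre of its underside.
- brush: Hand brush, 190 mm long, lying flat; bystander.
Things that resemble listed ones, but are neither listed nor needed, are in the scene too. Of the things that look like the scoop, take the one that is farthest to the robot's left at the start.

How it is judged:
By the outcome, as a careful person would: the job done as asked, in the order asked, and still so for the second after the job is handed in, with the robot touching nothing.
It also fails if it takes over 72 s, if anything falls off the work surface, if the arm or the gripper's body presses on something with over 40 N, if the wrist force passes 120 N, or if a joint passes its speed limit or range.

ROBOT

A 6-joint arm with a two-finger parallel gripper is mounted at the origin on the work surface. World frame = base frame: x ahead of the robot, y to its left, z up, the work surface at z = 0. Lengths are in mm, angles in rad, forces in N, time in s.
With the tool pointing down it reaches from about 350 to 775 mm from the base axis. Payload 7.3 kg.
Tool frame: the origin (TCP) lies at the very end of the fingers, on their centre line; the grasp point (between the pads) lies 19 mm behind it; x points along the fingers, y is the direction in which the jaws open and shut, and the axes are right-handed (so a half turn about x gives the same grasp; the last joint's range is limited). The gripper opens to 92 mm and grips with 3 to 60 N. Pads are 19 mm wide; open, the fingers measure 130 mm over their backs; the gripper's body (75 mm by 190 mm) begins 47 mm behind the grasp point.
Start: joints at [-1.276, 0.342, 1.524, -0, 1.275, -0.146], TCP at [224.022, -474.825, 226.741] pointing down, gripper open.
Joint ranges: [-2.53, 2.53], [-0.77, 2.02], [0.04, 2.7], [-1, 4.14], [0.28, 2.66], [-3.11, 3.11]. Speed limits (rad/s): [2.57, 2.57, 3.14, 3.14, 3.14, 3.14].

INTERFACE

Orientations are given as [roll, pitch, yaw] about the fixed x, y, z axes, in that order (R = Rz(yaw) Ry(pitch) Rx(roll)).
In Python, from plant import sensors, capture, bot gives the robot as it stands.
- The arm moves only by the shell command python3 -m crank 'ROWS' [OPENING]. ROWS is JSON, a list of rows, each an object of numbers: "dx", "dy", "dz": the shift along the tool's x, y, z in cm; "spin": the turn about the tool's x in rad. A call has 1 to 20 rows; each row is the pose to reach, as a shift and turn from the pose commanded when the call began, along the tool's axes at that moment; what a row does not reach only later rows make up. A row lasts 1/12 s, in which the tool goes at most 41.7 mm and 7.16 degrees, less where a joint would pass 70% of its speed; a pose out of reach is approached as far as the arm can. A call with a gripper value outside its range is refused whole. OPENING is the opening in per cent of the stroke, from 0 (shut) to 100 (fully open), set as the call begins (- or left out, the last holds). The fingers move at their own pace and stop on an object; the grip force is fixed at half the most. Time passes only in rows, so rows that repeat a pose let the fingers close. It gives the time, the measured TCP pose, the force and the opening at its end, in the units of the state.
- sensors.get_obs(): the state, without advancing time (a new reading comes with each control period).
- capture(name): name is "scene" or "top"; returns a dict with "frame" (420x560x3 uint8, blue, green, red), "vfov" (degrees; the focal length in pixels is half the picture's height over the tangent of half this angle, whatever the lens; pixels are square), "cx", "cy" (the principal point, pixels), "view" (4x4, takes a point from world to camera coordinates). Camera axes: x right, y down, z forward; pixel columns grow to the right and rows downward; lengths in mm; the calibration is good to about 2 mm. A picture is of the moment at which its call begins. There is no depth.
- bot.close_job(): hands the job in, once; it reports no verdict.
The state is a dict: "time": time; "joint_positions": joint angles; "dq": joint speeds; "tau": joint torques, N m; "tool_pos": TCP position; "tcp_rot": TCP orientation; "contact_force": force on the tool from outside, world axes, zero at the start; "moment": the same for the moment, N m; "grip_width": finger opening in mm.
Only numpy, scipy, OpenCV 4.12 (cv2) and the standard library are available. Lean on these libraries where they do the work, as an engineer would, in place of code of your own. Each camera call takes 0.05 s, during which the arm holds its last target.

## Working session

There is one attempt and no reset: what is moved stays moved. The work goes in short steps, Python scripts to look and compute and a shell command to move; the robot and the scene stay as the last step left them, time stands still between calls to the robot, and variables do not carry over. Pictures are saved under pics/ and viewed, and the job is handed in when it is done.

```bash
ls; mkdir -p pics
python3 - <<'E'
from plant import sensors, capture, bot
import cv2
print(sensors.get_obs())
for n in ("scene","top"):
    c=capture(n); cv2.imwrite(f"pics/{n}0.png",c["frame"]); print(n,c["vfov"],c["cx"],c["cy"],c["view"])
E
```

```text
pics
{'time': 0.0, 'joint_positions': array([-1.27598225e+00,  3.42714256e-01,  1.52501371e+00,  1.45596018e-05,
        1.27538931e+00, -1.46013494e-01]), 'dq': array([-0.00041241, -0.00021662, -0.0012387 , -0.00194614,  0.0002113 ,
       -0.00031023]), 'tau': array([-1.11443722e-03, -4.31248212e+01, -2.44212538e+01,  7.17292889e-02,
        5.61598269e-02, -1.34935053e-04]), 'tool_pos': array([ 223.91081148, -474.41177692,  226.0505081 ]), 'tcp_rot': array([-1.7259413 ,  1.56927164,  1.85647468]), 'contact_force': array([-0.36836919,  0.36359168, -0.36610646]), 'moment': array([-0.03643225,  0.02767463,  0.06615598]), 'grip_width': 91.76647437637969}
scene 44.684823929575934 281.3804131914127 209.40610757773806 [[-8.72389476e-01  4.88807101e-01 -2.05446366e-03  5.84421578e+02]
 [ 3.20358117e-01  5.68568653e-01 -7.57694110e-01 -7.95213158e+01]
 [-3.69198157e-01 -6.61662531e-01 -6.52606632e-01  1.53769463e+03]
 [ 0.00000000e+00  0.00000000e+00  0.00000000e+00  1.00000000e+00]]
top 48.182074340669075 281.7227290921064 203.44434845757388 [[ 1.38154703e-02 -9.99856090e-01 -9.84539434e-03 -1.17061430e+02]
 [-9.95212687e-01 -1.27972392e-02 -9.68913773e-02  6.47656499e+02]
 [ 9.67514398e-02  1.11368613e-02 -9.95246266e-01  1.31756664e+03]
 [ 0.00000000e+00  0.00000000e+00  0.00000000e+00  1.00000000e+00]]
```

View pics/scene0.png

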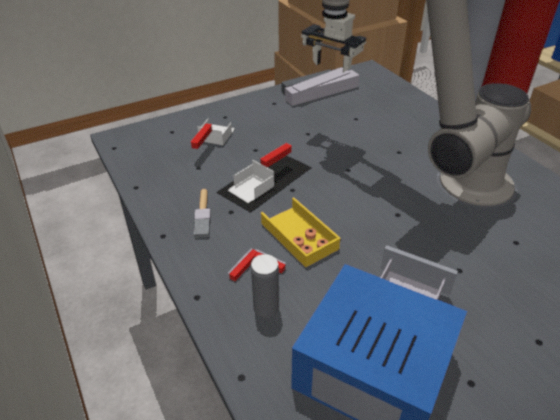

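View pics/top0.png

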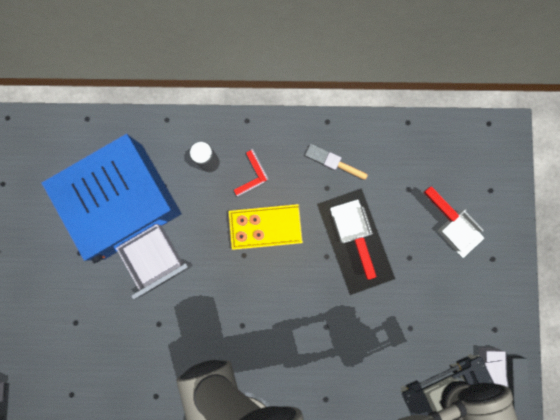

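```bash
cat > h.py <<'E'
import numpy as np, cv2
from plant import sensors, capture, bot
def cam(n):
    c=capture(n); f=c["frame"].shape[0]/2/np.tan(np.radians(c["vfov"])/2)
    return c["frame"],f,c["cx"],c["cy"],np.array(c["view"])
def ray(C,uv):
    _,f,cx,cy,V=C; R=V[:3,:3]; o=-R.T@V[:3,3]
    d=R.T@np.array([(uv[0]-cx)/f,(uv[1]-cy)/f,1.]); return o,d
def onz(C,uv,z):
    o,d=ray(C,uv); return o+d*(z-o[2])/d[2]
def proj(C,p):
    _,f,cx,cy,V=C; q=V[:3,:3]@np.array(p)+V[:3,3]; return np.array([cx+f*q[0]/q[2],cy+f*q[1]/q[2]])
def crop(C,x,y,w,h,k,name):
    cv2.imwrite("pics/"+name,cv2.resize(C[0][y:y+h,x:x+w],None,fx=k,fy=k,interpolation=cv2.INTER_CUBIC))
def blobs(m,amin=15):
    n,l,s,c=cv2.connectedComponentsWithStats(m.astype(np.uint8))
    return [(i,s[i],c[i],(l==i)) for i in range(1,n) if s[i][4]>=amin]
E
python3 - <<'E'
from h import *
T=cam("top"); S=cam("scene")
crop(T,220,130,190,170,4,"cropA.png"); crop(T,40,120,160,190,3,"cropB.png")
crop(S,180,130,170,140,4,"cropS.png")
f=T[0]; hsv=cv2.cvtColor(f,cv2.COLOR_BGR2HSV); H,Sa,V=[hsv[...,i].astype(int) for i in range(3)]
ms={"yellow":(H>20)&(H<35)&(Sa>150),"red":((H<6)|(H>174))&(Sa>150)&(V>80),"copper":(H<18)&(Sa>60)&(V>80),"blue":(H>100)&(H<130)&(Sa>120),"black":(V<40)}
for k,m in ms.items():
    for i,s,c,l in blobs(m,30): 
        r=cv2.minAreaRect(np.argwhere(l)[:,::-1].astype(np.float32))
        print(k,s[4],c.round(1),[np.round(x,1) for x in r], onz(T,c,0).round(0))
E
```

```text
yellow 2438 [266.7 226.4] [array([264.5, 226.5]), array([39.3, 70.7]), np.float64(84.6)] [584. -65.   0.]
red 328 [251.7 174.7] [array([243.4, 172.3]), array([33.1, 33.5]), np.float64(63.4)] [736. -18.   0.]
red 390 [441.2 203.6] [array([440.8, 203.7]), array([40.3,  9.9]), np.float64(45.0)] [ 658. -575.    0.]
red 430 [365.1 258.4] [array([365.2, 258.3]), array([42.4, 10.4]), np.float64(72.5)] [ 495. -352.    0.]
copper 3134 [266.3  83.8] [array([279.5,  83.9]), array([559.1,   7.1]), np.float64(0.6)] [1014.  -57.    0.]
copper 390 [251.5 174.8] [array([243.6, 171.8]), array([34.8, 34.4]), np.float64(65.1)] [736. -18.   0.]
copper 429 [441.2 203.6] [array([440.9, 203.6]), array([41.8, 11.6]), np.float64(46.2)] [ 658. -575.    0.]
copper 71 [254.4 219.3] [array([254.5, 219. ]), array([8., 9.]), np.float64(90.0)] [605. -29.   0.]
copper 70 [241.6 220. ] [array([241.5, 220. ]), array([8., 9.]), np.float64(90.0)] [602.   9.   0.]
copper 70 [258.1 234.4] [array([258. , 234.5]), array([9., 8.]), np.float64(90.0)] [560. -40.   0.]
copper 70 [241.1 236.1] [array([241., 236.]), array([8., 8.]), np.float64(90.0)] [555.   9.   0.]
copper 482 [365.2 258. ] [array([365.2, 257.9]), array([43.6, 11.2]), np.float64(72.2)] [ 496. -352.    0.]
blue 9970 [109.9 197.2] [array([109.9, 198.6]), array([ 97.7, 108.1]), np.float64(59.9)] [664. 399.   0.]
black 42 [465.1 362.8] [array([465.3, 363.3]), array([ 9.8, 13.1]), np.float64(66.8)] [ 205. -634.    0.]
black 111 [208.4 364.2] [array([207.8, 364.4]), array([ 6.3, 34.6]), np.float64(82.4)] [190.  94.   0.]
black 165 [449.8 390.7] [array([451.1, 390.7]), array([12.4, 34.7]), np.float64(43.8)] [ 128. -589.    0.]
black 530 [478.4 391.7] [array([478.1, 391.4]), array([19.2, 52.2]), np.float64(84.6)] [ 127. -669.    0.]
black 437 [269.3 413.3] [array([267.5, 413. ]), array([12., 53.]), np.float64(90.0)] [ 58. -81.   0.]
```

View pics/cropA.png

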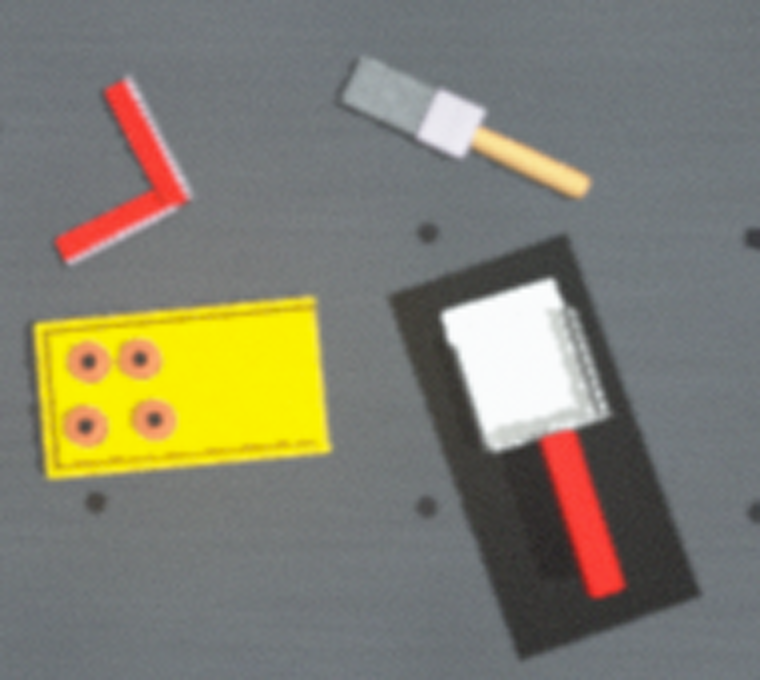

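View pics/cropB.png

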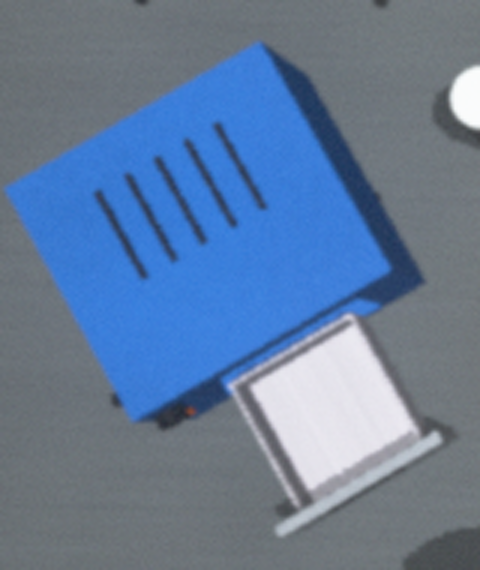

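View pics/cropS.png

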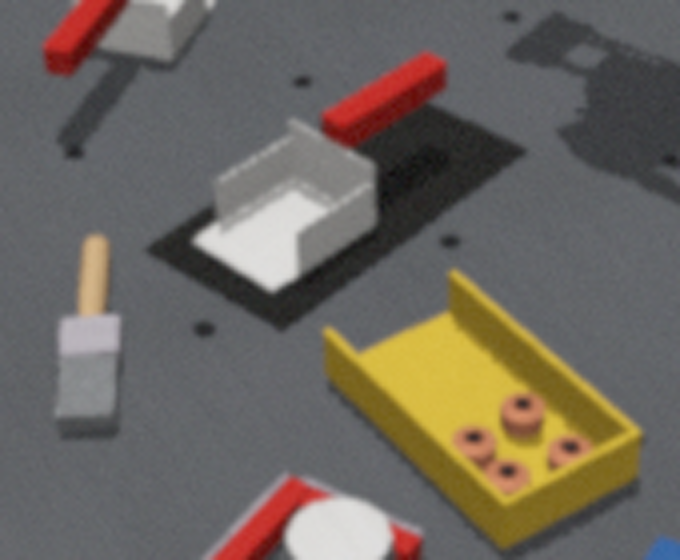

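Top view: scoop candidates are the one on the mat (355,235) and one at (455,222). Image left is +y, the robot's left, so the mat scoop fits, and the crop shows it flat on the black mat. The tray's open end faces right in the image (-y), with the bosses at its left end. The drawer's panel runs from about (133,297) to (187,265).

Run:
```python
from h import *
T=cam("top"); S=cam("scene")
def hs(C):
    h=cv2.cvtColor(C[0],cv2.COLOR_BGR2HSV); return [h[...,i].astype(int) for i in range(3)]
def rectw(C,l,z):
    P=np.array([onz(C,p[::-1],z)[:2] for p in np.argwhere(l)]).astype(np.float32)
    r=cv2.minAreaRect(P); b=cv2.boxPoints(r); return r,b
for nm,C in (("top",T),("scene",S)):
    H,Sa,V=hs(C)
    red=((H<6)|(H>174))&(Sa>150)&(V>(150 if nm=="top" else 60))
    for i,s,c,l in blobs(red,50):
        r,b=rectw(C,l,78); print(nm,"red",c.round(1),np.round(r[0],1),np.round(r[1],1),round(r[2],1))
    y=(H>20)&(H<35)&(Sa>130)
    for i,s,c,l in blobs(y,500):
        l2=cv2.morphologyEx(l.astype(np.uint8),cv2.MORPH_CLOSE,np.ones((9,9)))
        r,b=rectw(C,l2>0,40); print(nm,"tray z40",np.round(r[0],1),np.round(r[1],1),round(r[2],1),b.round(0).tolist())
        r,b=rectw(C,l2>0,0); print(nm,"tray z0",np.round(r[0],1),np.round(r[1],1),round(r[2],1))
    cop=(H<18)&(Sa>60)&(V>60)&~((Sa>190))
    for i,s,c,l in blobs(cop,20):
        if s[4]<300: print(nm,"cop",s[4],c.round(1),onz(C,c,24).round(1))
# mat
H,Sa,V=hs(T)
m=(V<70); 
for i,s,c,l in blobs(m[150:310,300:410],300):
    L=np.zeros(V.shape,bool); L[150:310,300:410]=l
    r,b=rectw(T,L,3); print("mat",np.round(r[0],1),np.round(r[1],1),round(r[2],1))
```

```text
top red [251.7 174.7] [730.9  -0.8] [93.6 93.3] 27.3
top red [441.5 203.3] [ 651.3 -549.8] [110.   24.3] 43.2
top red [365.3 258. ] [ 497.7 -339.5] [113.7  25.4] 17.8
top tray z40 [582.4 -61.2] [112.7 202.5] 6.1 [[516.0, 33.0], [537.0, -168.0], [649.0, -156.0], [628.0, 45.0]]
top tray z0 [584.3 -59.3] [116.  208.6] 6.1
top cop 155 [250.5 176.1] [728.4 -16.6  24. ]
top cop 23 [443.7 199.6] [ 667.  -574.4   24. ]
top cop 59 [446.9 213. ] [ 628.3 -582.8   24. ]
top cop 71 [254.4 219.3] [603.  -30.2  24. ]
top cop 71 [241.7 220. ] [600.4   6.2  24. ]
top cop 69 [258.2 234.4] [559.6 -42.   24. ]
top cop 70 [241.1 236.1] [554.2   6.9  24. ]
top cop 169 [365.  256.9] [ 499.7 -347.7   24. ]
scene red [519.7  41.5] [-838.7 -613.7] [1081.  226.] 32.9
scene red [200.8 135.8] [ 657.1 -534.3] [137.5  34.7] 43.6
scene red [275.9 155. ] [ 501.6 -326.1] [126.4  45.2] 18.5
scene red [242.7 265.3] [784.   25.9] [102.8  22.8] 29.0
scene red [281.  267.2] [711.6  75.4] [31.2 11.5] 60.9
scene tray z40 [590.3 -47.6] [134.  226.9] 5.8 [[512.0, 58.0], [535.0, -167.0], [668.0, -154.0], [645.0, 72.0]]
scene tray z0 [567.7 -84. ] [139.9 236.9] 5.8
scene cop 96 [333.7  43.5] [ -169.5 -1024.5    24. ]
scene cop 60 [538.5  57.2] [-840.5 -481.5   24. ]
scene cop 45 [528.8  82.6] [-619.3 -342.4   24. ]
scene cop 23 [485.  80.] [-488.9 -441.5   24. ]
scene cop 75 [203.5 130.9] [ 612.7 -637.4   24. ]
scene cop 58 [272.2 153.1] [ 474.3 -408.6   24. ]
scene cop 30 [ 21.6 187.4] [1193.  -613.2   24. ]
scene cop 76 [203.1 198.6] [ 752.4 -306.1   24. ]
scene cop 21 [ 27.9 210. ] [1193.2 -497.8   24. ]
scene cop 96 [310.2 233.4] [563.5 -35.4  24. ]
scene cop 146 [302.2 244.3] [602.7 -11.   24. ]
scene cop 64 [321.5 242. ] [555.3   6.5  24. ]
scene cop 74 [248.7 258.5] [744.3 -33.1  24. ]
scene cop 35 [280.5 266.8] [689.3  30.1  24. ]
mat [ 545.1 -323. ] [275.2 136. ] 20.3
```

Run:
```python
from h import *
T=cam("top")
crop(T,110,215,90,95,8,"panel.png")
for z in(90,):
  for uv in ((133.5,297),(187,265)): print(onz(T,uv,z))
```

```text
[384.43153865 287.70621395  90.        ]
[472.18349536 145.80568566  90.        ]
```

View pics/panel.png

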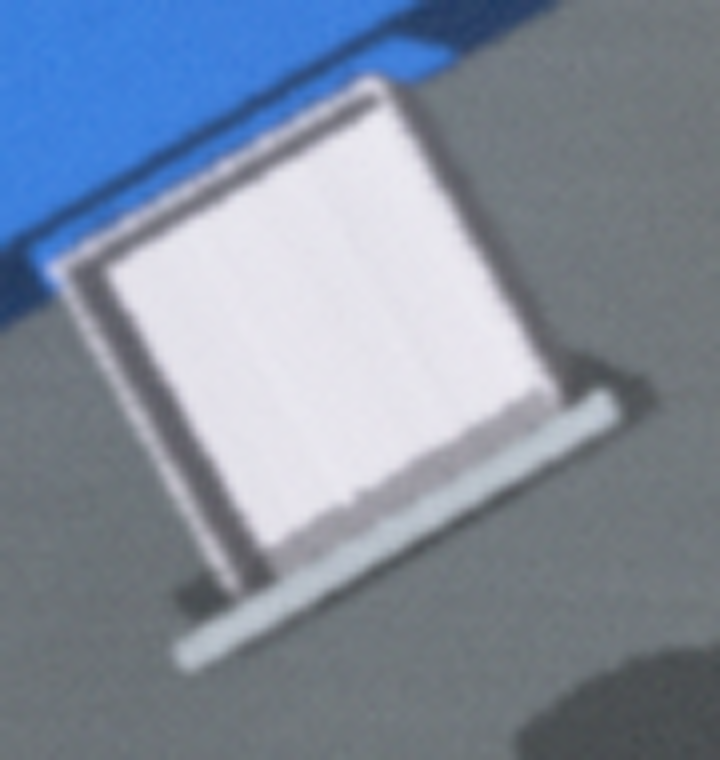

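```bash
cat >> h.py <<'E'
from scipy.spatial.transform import Rotation as Ro
def pose():
    o=sensors.get_obs(); return np.array(o["tool_pos"]),Ro.from_euler("xyz",o["tcp_rot"]).as_matrix(),o
def st():
    p,R,o=pose(); print("t %.2f"%o["time"],"p",p.round(1),"yaw_y %.2f"%np.degrees(np.arctan2(R[1,1],R[0,1])),"x",R[:,0].round(3),"F",np.array(o["contact_force"]).round(1),"w %.1f"%o["grip_width"],"q",np.array(o["joint_positions"]).round(2))
    return p,R,o
def go(target,heading=None,flip=1):
    """rows in cm/rad to TCP target; heading deg of scoop x (tool y = heading+90*flip)"""
    p,R,o=st(); d=R.T@(np.array(target)-p)/10
    s=""
    if heading is not None:
        cur=np.degrees(np.arctan2(R[1,1],R[0,1])); 
        for fl in (90,-90):
            a=(heading+fl-cur+180)%360-180   # world yaw change; tool x down -> spin = -a
            s+=" spin(%+d) %.4f"%(fl,-np.radians(a)*np.sign(-R[2,0]))
    print("d cm",d.round(3),s,"dist mm %.0f"%np.linalg.norm(np.array(target)-p))
E
python3 - <<'E'
from h import *
go([519,-332.6,140],17.8)
T=cam("top")
a=onz(T,(110+181/8,215+663/8),90);b=onz(T,(110+613/8,215+399/8),90);c=onz(T,(110+397/8,215+531/8),90)
print(a,b,c,np.degrees(np.arctan2(b[1]-a[1],b[0]-a[0])))
E
```

```text
t 0.35 p [ 224.  -474.7  226.6] yaw_y -64.74 x [-0.  0. -1.] F [0.7 0.5 0.8] w 91.8 q [-1.28  0.34  1.52  0.    1.28 -0.15]
d cm [  8.661  -0.265 -32.742]  spin(+90) -3.0115 spin(-90) 0.1301 dist mm 339
[382.06902139 289.97243843  90.        ] [472.50568075 146.83719288  90.        ] [427.16013705 218.6061589   90.        ] -57.714212375729865
```

```bash
R='{"dx":8.66,"dy":-0.26,"dz":-32.74,"spin":0.13}'; python3 -m crank '[{"dx":8.66,"dy":-0.26,"dz":-32.74,"spin":0.13},{"dx":8.66,"dy":-0.26,"dz":-32.74,"spin":0.13},{"dx":8.66,"dy":-0.26,"dz":-32.74,"spin":0.13},{"dx":8.66,"dy":-0.26,"dz":-32.74,"spin":0.13},{"dx":8.66,"dy":-0.26,"dz":-32.74,"spin":0.13},{"dx":8.66,"dy":-0.26,"dz":-32.74,"spin":0.13},{"dx":8.66,"dy":-0.26,"dz":-32.74,"spin":0.13},{"dx":8.66,"dy":-0.26,"dz":-32.74,"spin":0.13},{"dx":8.66,"dy":-0.26,"dz":-32.74,"spin":0.13},{"dx":8.66,"dy":-0.26,"dz":-32.74,"spin":0.13},{"dx":8.66,"dy":-0.26,"dz":-32.74,"spin":0.13}]' 80
python3 - <<'E'
from h import *
go([519,-332.6,46],17.8)
T=cam("top");crop(T,300,160,140,150,5,"g1.png")
E
```

```text
time: 1.32
tool_pos: [518.7, -332.7, 139.8]
tcp_rot: [-0.369, 1.57, 3.085]
contact_force: [-0.0, -0.2, -0.2]
grip_width: 73.6
t 1.32 p [ 518.7 -332.7  139.8] yaw_y -72.12 x [-0.001  0.    -1.   ] F [-0.  -0.2 -0.2] w 73.6 q [-0.69  0.58  1.38 -0.    1.18  0.56]
d cm [ 9.383e+00  3.000e-03 -4.500e-02]  spin(+90) -3.1402 spin(-90) 0.0014 dist mm 94
```

View pics/g1.png

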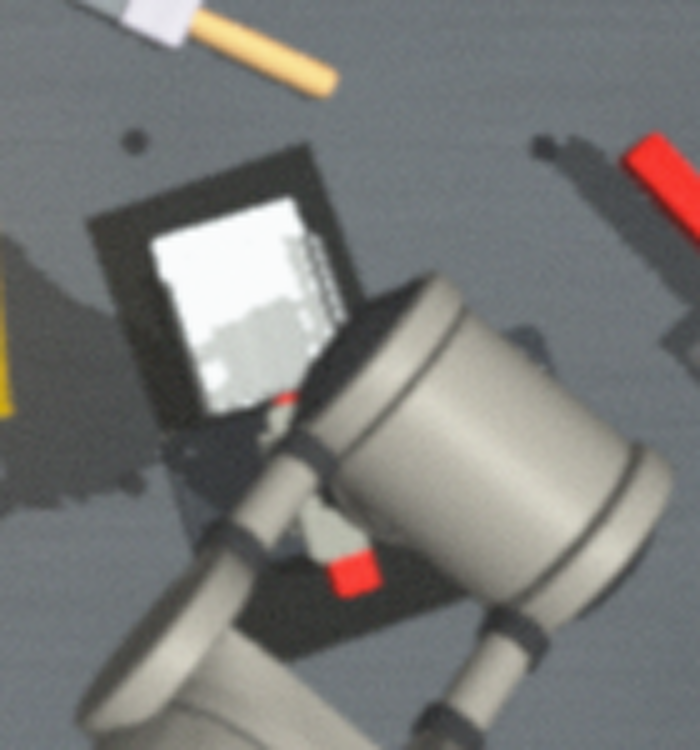

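The gripper sits over the handle; both ends of the handle are visible at crop (285,400) and (355,575). Descending.

```bash
python3 -m crank '[{"dx":4},{"dx":7},{"dx":9},{"dx":9.4},{"dx":9.4}]' && python3 -m crank '[{"dx":0},{"dx":0},{"dx":0},{"dx":0},{"dx":0},{"dx":0},{"dx":0},{"dx":0}]' 0
python3 - <<'E'
from h import *
st()
S=cam("scene");crop(S,190,90,170,140,4,"g2.png")
E
```

```text
t 1.37 p [ 518.1 -333.4  140.3] yaw_y -72.21 x [-0.001 -0.    -1.   ] F [-0.4 -1.2  0.8] w 73.5 q [-0.7   0.58  1.38 -0.    1.18  0.56]invalid input at $[0]: expected keys dx, dy, dz, spin
```

View pics/g2.png

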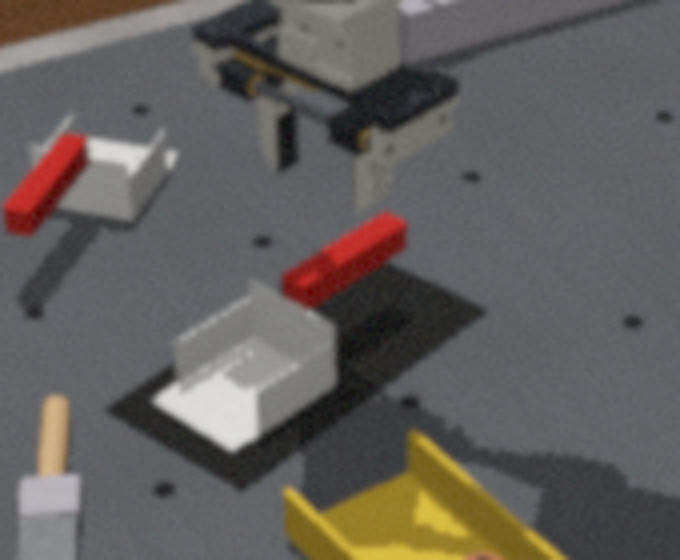

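All four keys are needed in every row; nothing moved. Repeating the descent.

```bash
python3 -m crank '[{"dx":4,"dy":0,"dz":0,"spin":0},{"dx":7,"dy":0,"dz":0,"spin":0},{"dx":9,"dy":0,"dz":0,"spin":0},{"dx":9.4,"dy":0,"dz":0,"spin":0},{"dx":9.4,"dy":0,"dz":0,"spin":0}]' && python3 -m crank '[{"dx":0,"dy":0,"dz":0,"spin":0},{"dx":0,"dy":0,"dz":0,"spin":0},{"dx":0,"dy":0,"dz":0,"spin":0},{"dx":0,"dy":0,"dz":0,"spin":0},{"dx":0,"dy":0,"dz":0,"spin":0},{"dx":0,"dy":0,"dz":0,"spin":0},{"dx":0,"dy":0,"dz":0,"spin":0},{"dx":0,"dy":0,"dz":0,"spin":0}]' 0
python3 - <<'E'
from h import *
st()
E
```

```text
time: 1.83
tool_pos: [517.4, -333.6, 45.6]
tcp_rot: [-0.907, 1.569, 2.544]
contact_force: [-0.3, -0.6, -0.1]
grip_width: 73.5
time: 2.5
tool_pos: [519.1, -332.8, 46.2]
tcp_rot: [1.747, 1.571, -1.084]
contact_force: [-0.4, -0.8, 1.3]
grip_width: 24.6
t 2.50 p [ 519.1 -332.8   46.2] yaw_y -72.18 x [ 0. -0. -1.] F [-0.4 -0.8  1.3] w 24.6 q [-0.69  0.69  1.47 -0.    0.98  0.57]
```

```bash
python3 -m crank '[{"dx":-2,"dy":0,"dz":0,"spin":0},{"dx":-4,"dy":0,"dz":0,"spin":0},{"dx":-6,"dy":0,"dz":0,"spin":0},{"dx":-6,"dy":0,"dz":0,"spin":0}]'
python3 - <<'E'
from h import *
S=cam("scene");crop(S,190,70,200,160,4,"g3.png")
u=np.array([np.cos(np.radians(96.1)),np.sin(np.radians(96.1))]);v=np.array([-u[1],u[0]])
c=np.array([582.4,-61.2])
g=c-260*u-2*v; print(g)
go([*g,106],96.1)
E
```

```text
time: 2.83
tool_pos: [520.7, -334.1, 109.9]
tcp_rot: [2.123, 1.564, -0.708]
contact_force: [0.5, -1.1, -1.6]
grip_width: 24.0
[ 612.01733444 -319.51533733]
t 2.88 p [ 519.9 -333.5  107.7] yaw_y -72.19 x [ 0.003 -0.003 -1.   ] F [ 0.4  0.1 -2.6] w 23.9 q [-0.69  0.62  1.42 -0.    1.11  0.57]
d cm [ 0.198  1.487 -9.194]  spin(+90) 1.7752 spin(-90) -1.3664 dist mm 93
```

View pics/g3.png

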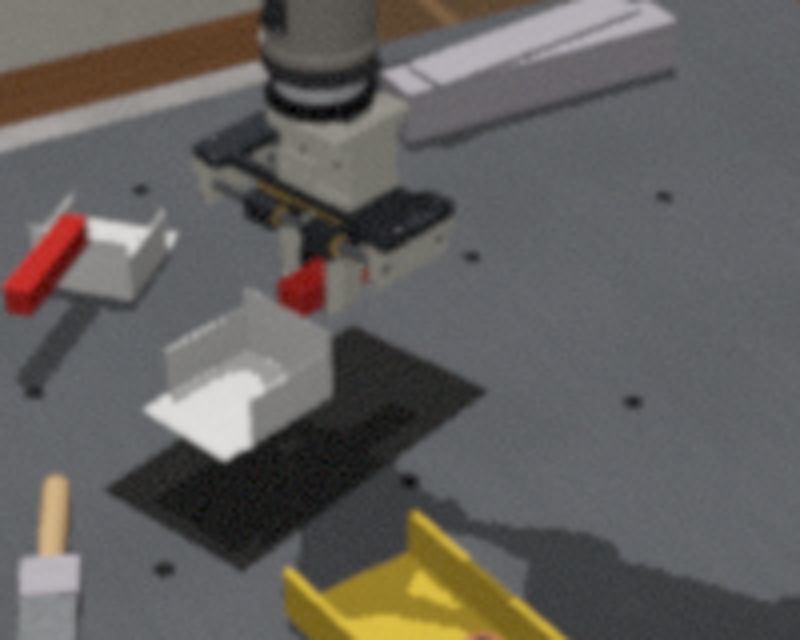

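The scoop hangs level in the grip, with its nose at crop (190,430). Next I turn it to the tray heading, just short of the open end.

```bash
python3 -m crank '[{"dx":0,"dy":1.5,"dz":-9.2,"spin":-0.12},{"dx":0,"dy":1.5,"dz":-9.2,"spin":-0.24},{"dx":0,"dy":1.5,"dz":-9.2,"spin":-0.36},{"dx":0,"dy":1.5,"dz":-9.2,"spin":-0.48},{"dx":0,"dy":1.5,"dz":-9.2,"spin":-0.6},{"dx":0,"dy":1.5,"dz":-9.2,"spin":-0.72},{"dx":0,"dy":1.5,"dz":-9.2,"spin":-0.84},{"dx":0,"dy":1.5,"dz":-9.2,"spin":-0.96},{"dx":0,"dy":1.5,"dz":-9.2,"spin":-1.08},{"dx":0,"dy":1.5,"dz":-9.2,"spin":-1.2},{"dx":0,"dy":1.5,"dz":-9.2,"spin":-1.3},{"dx":0,"dy":1.5,"dz":-9.2,"spin":-1.366},{"dx":0,"dy":1.5,"dz":-9.2,"spin":-1.366}]'
python3 - <<'E'
from h import *
T=cam("top");crop(T,215,170,190,140,4,"g4.png")
S=cam("scene");crop(S,190,110,170,160,4,"g5.png")
go([612,-319.5,47.2],96.1)
E
```

```text
time: 3.97
tool_pos: [610.4, -318.4, 103.8]
tcp_rot: [-2.217, 1.568, 2.603]
contact_force: [0.2, 0.1, -2.2]
grip_width: 23.6
t 4.07 p [ 610.7 -318.6  104.5] yaw_y 5.94 x [-0.002  0.001 -1.   ] F [-1.  -0.2 -2.3] w 24.1 q [-0.59  0.75  1.17 -0.    1.23 -0.7 ]
d cm [5.726 0.135 0.115]  spin(+90) 3.1388 spin(-90) -0.0028 dist mm 57
```

View pics/g4.png

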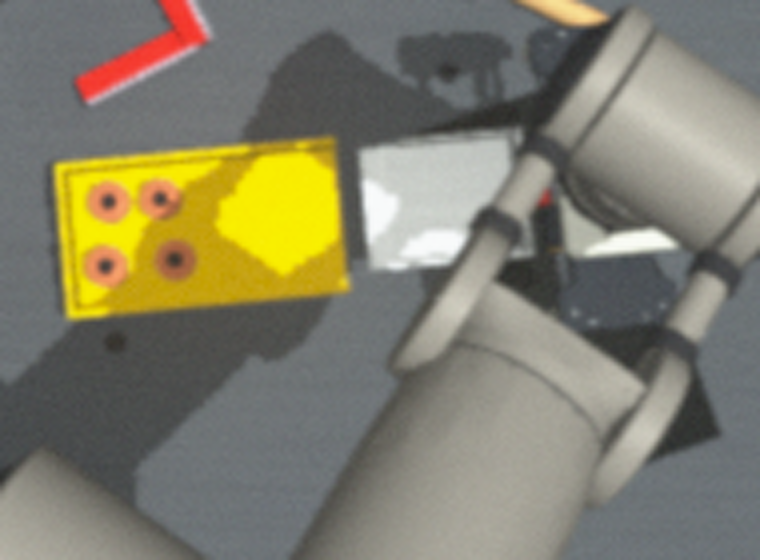

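View pics/g5.png

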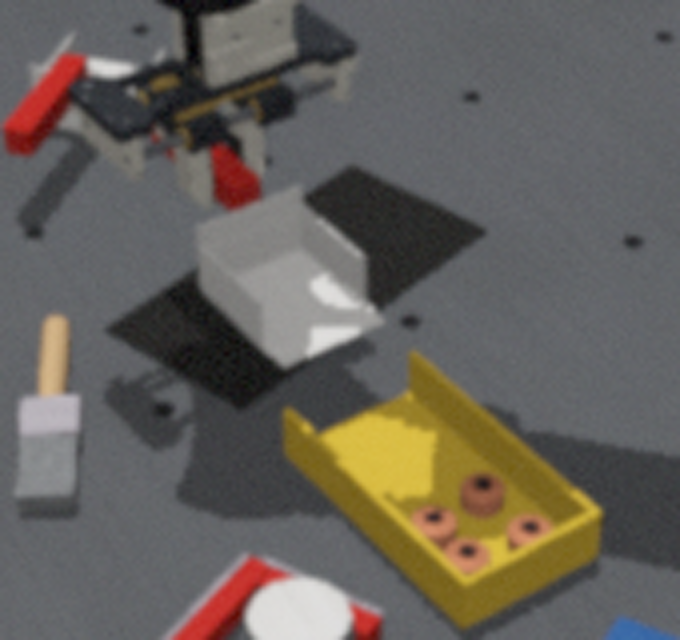

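Run:
```python
from h import *
T=cam("top")
u=np.array([np.cos(np.radians(96.1)),np.sin(np.radians(96.1))]);v=np.array([-u[1],u[0]]);c=np.array([582.4,-61.2])
def loc(uv,z):
    p=onz(T,uv,z)[:2]-c; return (p@u).round(1),(p@v).round(1)
k=lambda x,y:(215+(x+.5)/4-.5,170+(y+.5)/4-.5)
for n,q,z in [("lipA",(360,148),61),("lipB",(372,270),61),("trayWA",(337,138),40),("trayWB",(350,290),40),("trayEA",(53,165),40),("trayEB",(67,318),40)]: print(n,loc(k(*q),z))
# scoop mask bbox of lip via gray-low-sat bright
```

```text
lipA (np.float64(-117.2), np.float64(-43.5))
lipB (np.float64(-117.2), np.float64(42.2))
trayWA (np.float64(-102.5), np.float64(-54.0))
trayWB (np.float64(-101.3), np.float64(54.3))
trayEA (np.float64(100.7), np.float64(-53.6))
trayEB (np.float64(99.7), np.float64(55.4))
```

```bash
python3 -m crank '[{"dx":3,"dy":0,"dz":0,"spin":0},{"dx":5.3,"dy":0,"dz":0,"spin":0},{"dx":5.3,"dy":0,"dz":-1,"spin":0},{"dx":5.4,"dy":0,"dz":-3,"spin":0},{"dx":5.5,"dy":0,"dz":-5,"spin":0},{"dx":5.6,"dy":0,"dz":-5,"spin":0},{"dx":5.7,"dy":0,"dz":-5,"spin":0},{"dx":5.7,"dy":0,"dz":-5,"spin":0}]'
python3 - <<'E'
from h import *
st()
S=cam("scene");crop(S,190,110,170,160,4,"g6.png")
E
```

```text
time: 4.78
tool_pos: [606.4, -269.3, 49.9]
tcp_rot: [0.715, 1.569, -0.75]
contact_force: [0.7, -0.5, -2.0]
grip_width: 23.8
t 4.78 p [ 606.4 -269.3   49.9] yaw_y 6.07 x [ 0.001 -0.001 -1.   ] F [ 0.7 -0.5 -2. ] w 23.8 q [-0.53  0.76  1.31 -0.    1.07 -0.64]
```

View pics/g6.png

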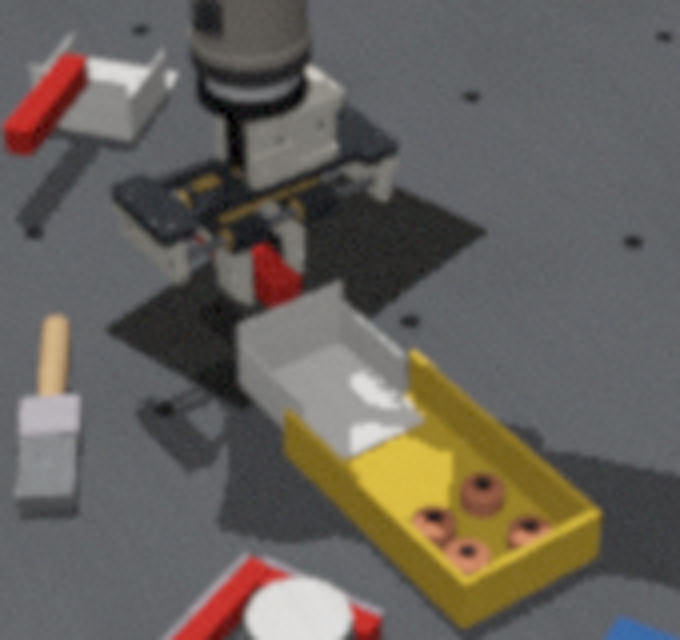

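```bash
python3 -m crank '[{"dx":0.1,"dy":0,"dz":0,"spin":0},{"dx":0.18,"dy":0,"dz":0,"spin":0},{"dx":0.18,"dy":0,"dz":0,"spin":0},{"dx":0.2,"dy":0,"dz":0,"spin":0},{"dx":0.2,"dy":0,"dz":0,"spin":0}]'
python3 -m crank '[{"dx":0.03,"dy":0,"dz":0,"spin":0},{"dx":0.03,"dy":0,"dz":0,"spin":0}]'
python3 -m crank '[{"dx":0.04,"dy":0,"dz":0,"spin":0},{"dx":0.04,"dy":0,"dz":0,"spin":0}]'
```

```text
time: 5.25
tool_pos: [606.0, -269.6, 47.3]
tcp_rot: [0.689, 1.57, -0.776]
contact_force: [0.6, -0.2, 0.0]
grip_width: 23.8
time: 5.42
tool_pos: [606.0, -269.4, 47.1]
tcp_rot: [0.804, 1.57, -0.661]
contact_force: [0.4, -1.4, 0.8]
grip_width: 23.6
time: 5.58
tool_pos: [606.1, -269.5, 46.8]
tcp_rot: [0.817, 1.57, -0.648]
contact_force: [-0.8, -1.1, 2.7]
grip_width: 23.9
```

```bash
python3 -m crank '[{"dx":0,"dy":0,"dz":-1.5,"spin":0},{"dx":0,"dy":0,"dz":-3.5,"spin":0},{"dx":0,"dy":0,"dz":-5.5,"spin":0},{"dx":0,"dy":0,"dz":-6.5,"spin":0},{"dx":0,"dy":0,"dz":-7,"spin":0},{"dx":0,"dy":0,"dz":-7.5,"spin":0},{"dx":0,"dy":0,"dz":-8,"spin":0},{"dx":0,"dy":0,"dz":-8.5,"spin":0},{"dx":0,"dy":0,"dz":-9,"spin":0},{"dx":0,"dy":0,"dz":-9.5,"spin":0},{"dx":0,"dy":0,"dz":-10,"spin":0},{"dx":0,"dy":0,"dz":-10.5,"spin":0},{"dx":0,"dy":0,"dz":-11,"spin":0},{"dx":0,"dy":0,"dz":-11.5,"spin":0},{"dx":0,"dy":0,"dz":-12,"spin":0},{"dx":0,"dy":0,"dz":-12.5,"spin":0},{"dx":0,"dy":0,"dz":-13,"spin":0}]'
python3 - <<'E'
from h import *
st()
T=cam("top");crop(T,215,170,190,140,4,"g7.png")
S=cam("scene");crop(S,210,130,150,140,4,"g8.png")
E
```

```text
time: 7.0
tool_pos: [593.0, -141.2, 47.2]
tcp_rot: [0.795, 1.568, -0.671]
contact_force: [-0.0, -3.8, 6.2]
grip_width: 23.8
t 7.00 p [ 593.  -141.2   47.2] yaw_y 6.04 x [ 0.002 -0.002 -1.   ] F [-0.  -3.8  6.2] w 23.8 q [-0.36  0.68  1.49 -0.    0.97 -0.46]
```

View pics/g7.png

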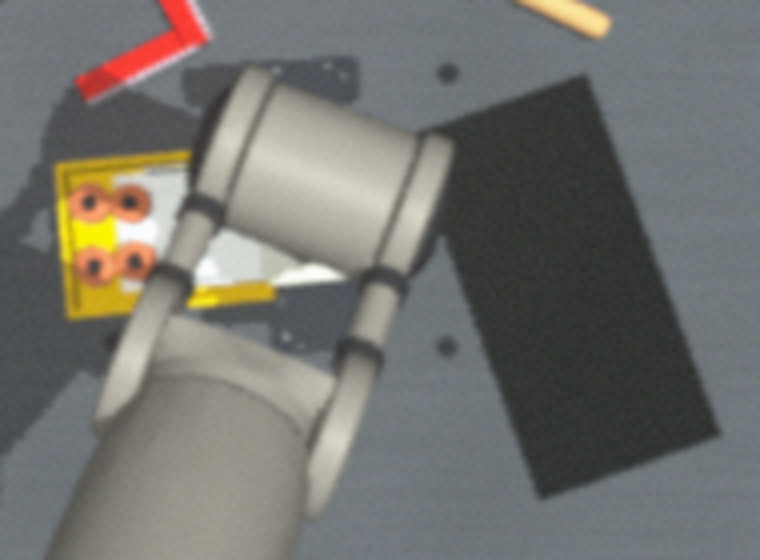

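View pics/g8.png

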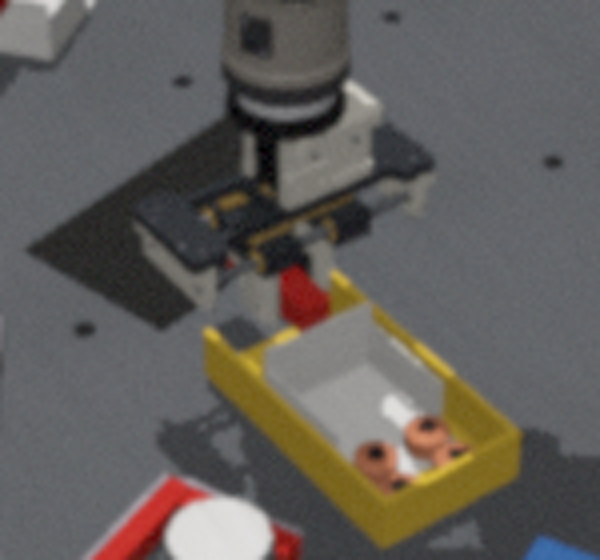

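The front pair is already on the lip and the rear pair is near the end wall. Pushing on to the wall.

```bash
python3 -m crank '[{"dx":0,"dy":0,"dz":-0.5,"spin":0},{"dx":0,"dy":0,"dz":-1,"spin":0},{"dx":0,"dy":0,"dz":-1.5,"spin":0},{"dx":0,"dy":0,"dz":-2,"spin":0},{"dx":0,"dy":0,"dz":-2.4,"spin":0},{"dx":0,"dy":0,"dz":-2.7,"spin":0},{"dx":0,"dy":0,"dz":-2.9,"spin":0},{"dx":0,"dy":0,"dz":-3.0,"spin":0},{"dx":0,"dy":0,"dz":-3.0,"spin":0}]'
python3 - <<'E'
from h import *
st()
T=cam("top");crop(T,215,180,100,90,7,"g9.png")
S=cam("scene");crop(S,230,180,120,100,6,"g10.png")
E
```

```text
time: 7.85
tool_pos: [589.8, -111.1, 47.2]
tcp_rot: [0.879, 1.568, -0.586]
contact_force: [-0.2, -1.8, 6.6]
grip_width: 23.7
t 7.85 p [ 589.8 -111.1   47.2] yaw_y 6.06 x [ 0.002 -0.001 -1.   ] F [-0.2 -1.8  6.6] w 23.7 q [-0.31  0.66  1.52 -0.    0.95 -0.42]
```

View pics/g9.png

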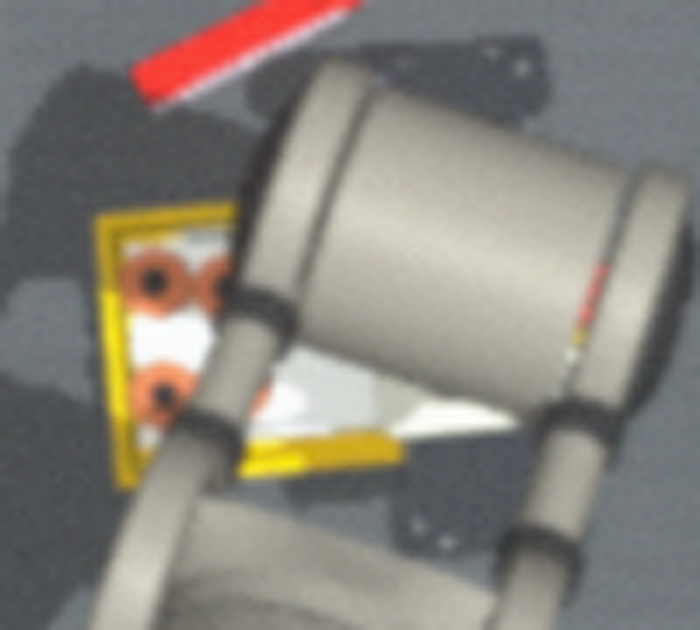

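View pics/g10.png

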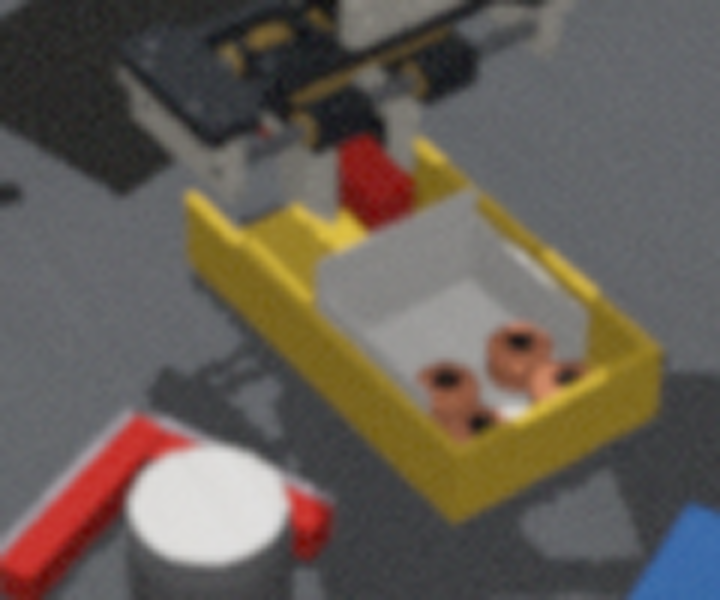

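```bash
python3 -m crank '[{"dx":0,"dy":0,"dz":-0.1,"spin":0},{"dx":0,"dy":0,"dz":-0.1,"spin":0},{"dx":-0.2,"dy":0,"dz":-0.1,"spin":0},{"dx":-0.6,"dy":0,"dz":-0.1,"spin":0},{"dx":-1.2,"dy":0,"dz":-0.1,"spin":0},{"dx":-2,"dy":0,"dz":-0.1,"spin":0},{"dx":-2.8,"dy":0,"dz":-0.1,"spin":0},{"dx":-3.4,"dy":0,"dz":-0.1,"spin":0},{"dx":-3.8,"dy":0,"dz":-0.1,"spin":0},{"dx":-4,"dy":0,"dz":-0.1,"spin":0},{"dx":-4,"dy":0,"dz":-0.1,"spin":0}]'
python3 - <<'E'
from h import *
st()
S=cam("scene");crop(S,230,150,120,110,6,"g11.png")
E
```

```text
time: 8.87
tool_pos: [589.1, -109.1, 87.1]
tcp_rot: [1.142, 1.57, -0.323]
contact_force: [-0.3, -0.9, -3.3]
grip_width: 24.0
t 8.87 p [ 589.1 -109.1   87.1] yaw_y 6.08 x [ 0.001 -0.    -1.   ] F [-0.3 -0.9 -3.3] w 24.0 q [-0.31  0.61  1.49 -0.    1.04 -0.42]
```

View pics/g11.png

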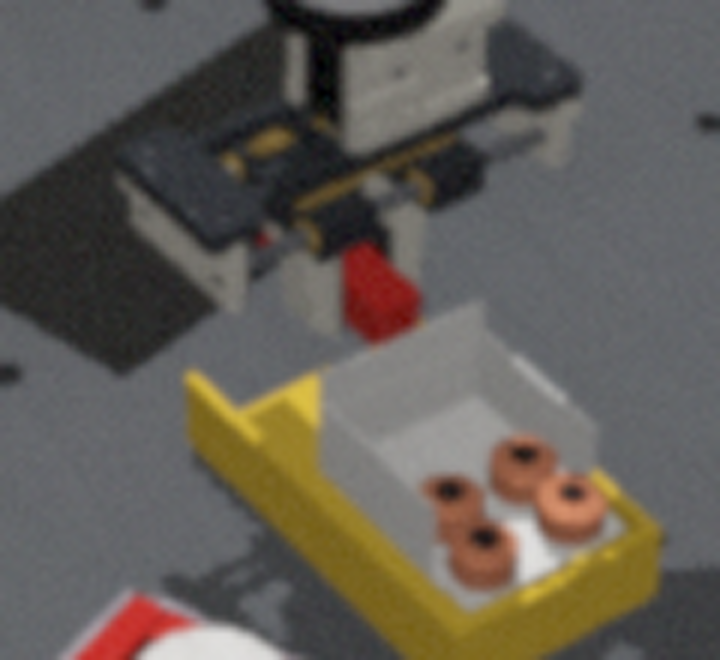

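All four bosses are in the bowl: crop (523,465), (572,505), (452,500), (484,553). Lifting higher, then carrying to the drawer.

```bash
python3 -m crank '[{"dx":-0.5,"dy":0,"dz":0,"spin":0},{"dx":-1.5,"dy":0,"dz":0,"spin":0},{"dx":-2.7,"dy":0,"dz":0,"spin":0},{"dx":-4,"dy":0,"dz":0,"spin":0},{"dx":-5.3,"dy":0,"dz":0,"spin":0},{"dx":-6.4,"dy":0,"dz":0,"spin":0},{"dx":-7.2,"dy":0,"dz":0,"spin":0},{"dx":-7.5,"dy":0,"dz":0,"spin":0},{"dx":-7.5,"dy":0,"dz":0,"spin":0}]'
python3 - <<'E'
from h import *
go([417.8,212.7,161],32.3)
E
```

```text
time: 9.67
tool_pos: [589.2, -109.2, 162.3]
tcp_rot: [1.093, 1.569, -0.372]
contact_force: [0.8, 0.2, -3.2]
grip_width: 23.6
t 9.67 p [ 589.2 -109.2  162.3] yaw_y 6.08 x [ 0.001 -0.001 -1.   ] F [ 0.8  0.2 -3.2] w 23.6 q [-0.31  0.53  1.41 -0.    1.2  -0.42]
d cm [  0.088 -13.638 -33.826]  spin(+90) -2.0285 spin(-90) 1.1131 dist mm 365
```

```bash
python3 -m crank '[{"dx":0,"dy":-0.1,"dz":-0.3,"spin":0.02},{"dx":0,"dy":-0.4,"dz":-1,"spin":0.06},{"dx":0,"dy":-0.9,"dz":-2.2,"spin":0.12},{"dx":0,"dy":-1.6,"dz":-4,"spin":0.2},{"dx":0,"dy":-2.5,"dz":-6.2,"spin":0.28},{"dx":0,"dy":-3.4,"dz":-8.4,"spin":0.36},{"dx":0,"dy":-4.3,"dz":-10.7,"spin":0.44},{"dx":0,"dy":-5.2,"dz":-13,"spin":0.52},{"dx":0,"dy":-6.2,"dz":-15.4,"spin":0.6},{"dx":0,"dy":-7.2,"dz":-17.9,"spin":0.68},{"dx":0,"dy":-8.2,"dz":-20.3,"spin":0.76},{"dx":0,"dy":-9.2,"dz":-22.8,"spin":0.84},{"dx":0,"dy":-10.2,"dz":-25.2,"spin":0.91},{"dx":0,"dy":-11.1,"dz":-27.6,"spin":0.97},{"dx":0,"dy":-11.9,"dz":-29.6,"spin":1.03},{"dx":0,"dy":-12.6,"dz":-31.3,"spin":1.07},{"dx":0,"dy":-13.1,"dz":-32.6,"spin":1.1},{"dx":0,"dy":-13.5,"dz":-33.4,"spin":1.113},{"dx":0,"dy":-13.6,"dz":-33.8,"spin":1.113},{"dx":0,"dy":-13.6,"dz":-33.8,"spin":1.113}]'
python3 - <<'E'
from h import *
st()
T=cam("top");crop(T,60,170,170,140,4,"d1.png")
S=cam("scene");crop(S,300,180,170,160,4,"d2.png")
E
```

```text
time: 11.33
tool_pos: [416.9, 213.1, 160.8]
tcp_rot: [-0.345, 1.569, -2.921]
contact_force: [-0.1, -1.3, -3.7]
grip_width: 23.7
t 11.33 p [416.9 213.1 160.8] yaw_y -57.63 x [-0.002 -0.    -1.   ] F [-0.1 -1.3 -3.7] w 23.7 q [0.31 0.31 1.77 0.   1.06 1.31]
```

View pics/d1.png

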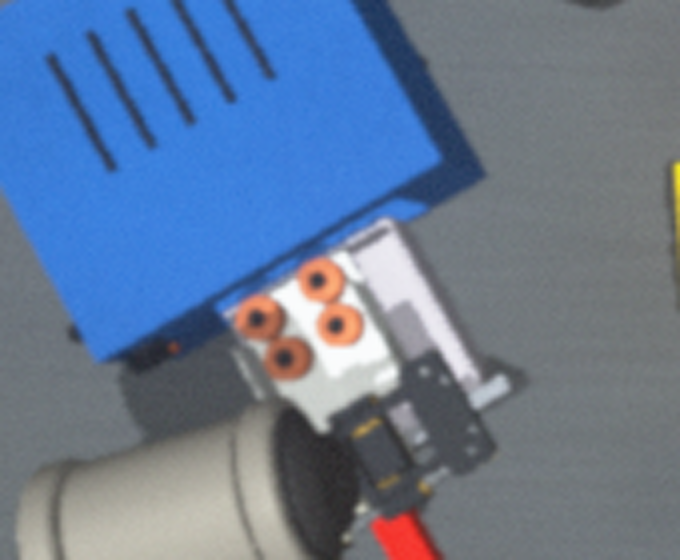

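View pics/d2.png

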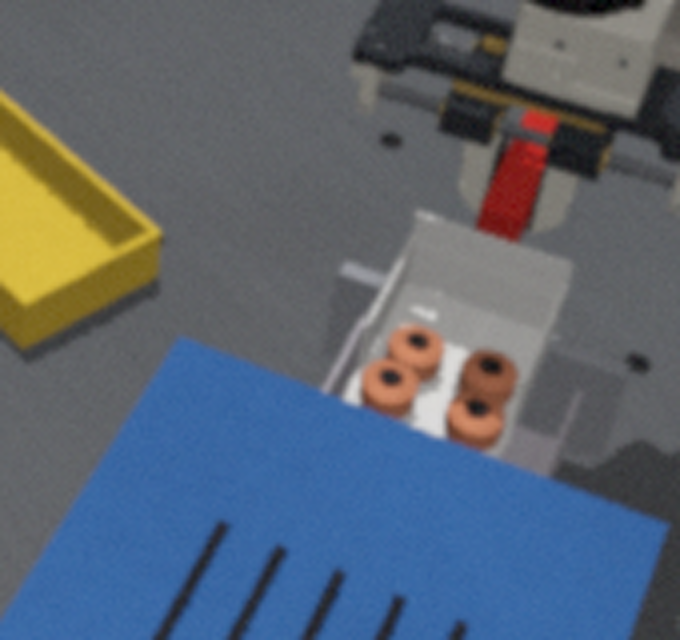

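Run:
```python
from h import *
T=cam("top")
a=np.radians(32.3);u=np.array([np.cos(a),np.sin(a)]);v=np.array([-u[1],u[0]]);f=np.array([422,215.4])
k=lambda x,y:(60+(x+.5)/4-.5,170+(y+.5)/4-.5)
for n,q,z in [("lipL",(230,325),118),("lipR",(350,252),118),("panR back top",(390,220),66),("panel R top",(512,382),90),("cab front top R",(441,158),140),("cab front top L",(102,360),140)]:
    p=onz(T,k(*q),z)[:2]; print(n,p.round(1),((p-f)@u).round(1),((p-f)@v).round(1))
```

```text
lipL [507.9 327.9] 132.8 49.2
lipR [557.6 249.7] 133.0 -43.5
panR back top [581.9 238.1] 147.3 -66.2
panel R top [471.9 144.1] 4.1 -86.9
cab front top R [619.7 185.5] 151.1 -130.9
cab front top L [484.2 403. ] 152.8 125.3
```

```bash
cat > look.py <<'E'
from h import *; import sys
st(); S=cam("scene");crop(S,300,160,170,170,4,sys.argv[1]+".png")
E
python3 -m crank '[{"dx":0,"dy":0,"dz":0,"spin":0},{"dx":0,"dy":0,"dz":0,"spin":0}]' 25.5; python3 look.py d3
```

```text
time: 11.65
tool_pos: [418.1, 212.1, 161.3]
tcp_rot: [0.428, 1.57, -2.151]
contact_force: [0.3, -0.2, -2.4]
grip_width: 23.7
t 11.65 p [418.1 212.1 161.3] yaw_y -57.75 x [-0. -0. -1.] F [ 0.3 -0.2 -2.4] w 23.7 q [ 0.31  0.31  1.77 -0.    1.06  1.31]
```

View pics/d3.png

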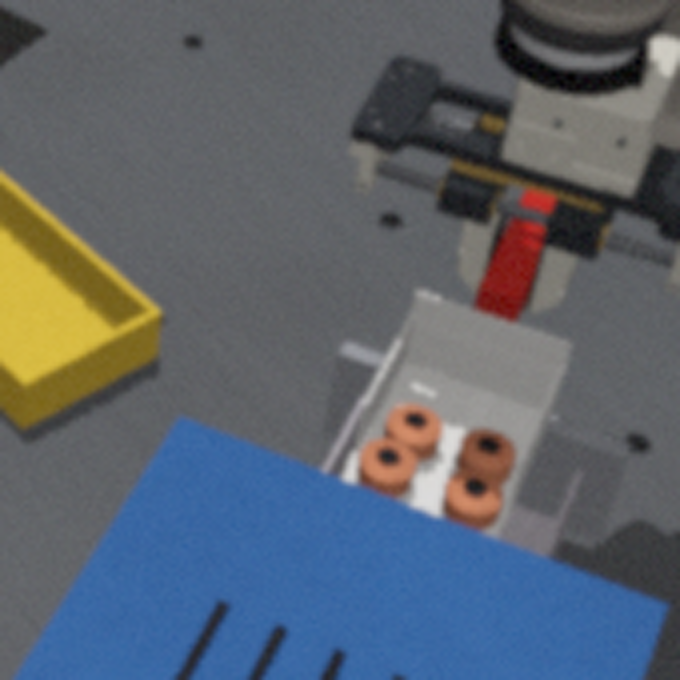

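```bash
python3 -m crank '[{"dx":0,"dy":0,"dz":0,"spin":0},{"dx":0,"dy":0,"dz":0,"spin":0}]' 26; python3 look.py d4
```

```text
time: 11.87
tool_pos: [418.1, 212.5, 161.5]
tcp_rot: [2.798, 1.57, 0.219]
contact_force: [0.9, -0.1, -2.2]
grip_width: 23.8
t 11.87 p [418.1 212.5 161.5] yaw_y -57.72 x [ 0.  0. -1.] F [ 0.9 -0.1 -2.2] w 23.8 q [ 0.31  0.31  1.77 -0.    1.06  1.31]
```

View pics/d4.png

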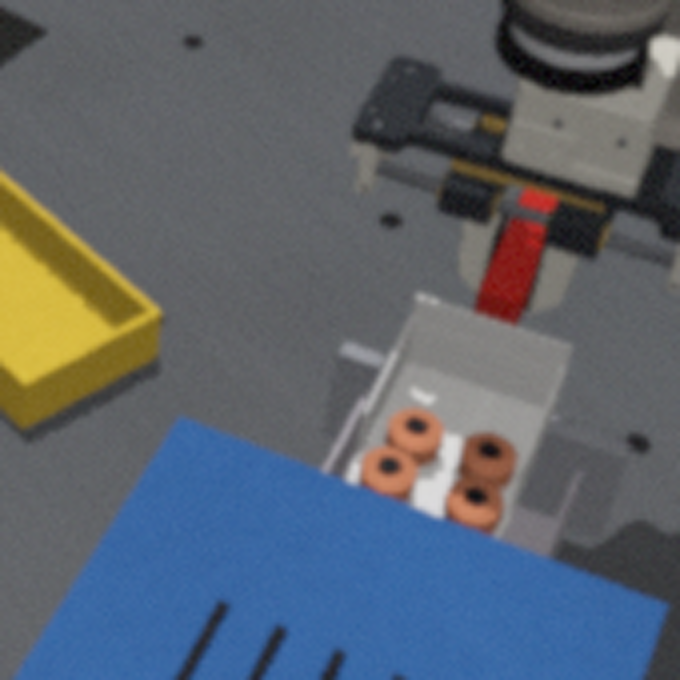

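```bash
python3 -m crank '[{"dx":0,"dy":0,"dz":0,"spin":0}]' 26.2; python3 look.py d5
```

```text
time: 12.0
tool_pos: [418.5, 212.7, 161.8]
tcp_rot: [2.9, 1.569, 0.322]
contact_force: [2.5, 1.5, 3.0]
grip_width: 24.2
t 12.00 p [418.5 212.7 161.8] yaw_y -57.71 x [ 0.002  0.001 -1.   ] F [2.5 1.5 3. ] w 24.2 q [0.31 0.31 1.77 0.   1.06 1.31]
```

View pics/d5.png

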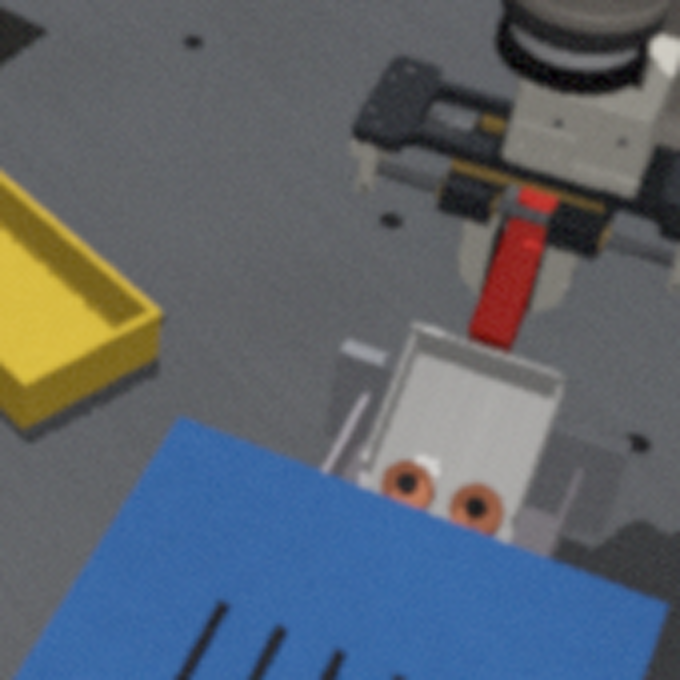

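The scoop is pivoting nose-down and the bosses are sliding forward. Regripping to stop the pivot here.

```bash
python3 -m crank '[{"dx":0,"dy":0,"dz":0,"spin":0},{"dx":0,"dy":0,"dz":0,"spin":0},{"dx":0,"dy":0,"dz":0,"spin":0}]' 0; python3 look.py d6; python3 -c "
from h import *
T=cam('top');crop(T,60,170,170,140,4,'d7.png')"
```

```text
time: 12.3
tool_pos: [418.5, 212.8, 161.9]
tcp_rot: [2.847, 1.569, 0.27]
contact_force: [1.8, 0.5, 1.9]
grip_width: 23.5
t 12.30 p [418.5 212.8 161.9] yaw_y -57.70 x [ 0.002  0.    -1.   ] F [1.8 0.5 1.9] w 23.5 q [ 0.31  0.31  1.77 -0.    1.06  1.31]
```

View pics/d6.png

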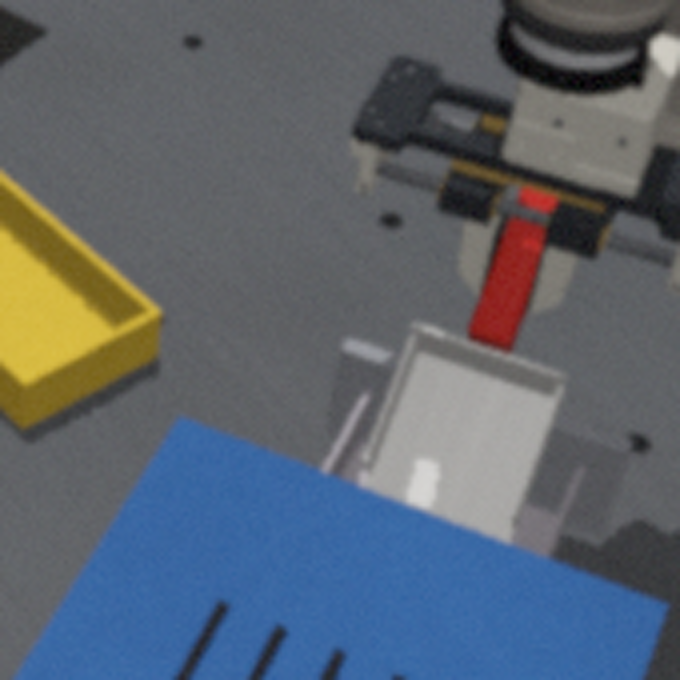

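View pics/d7.png

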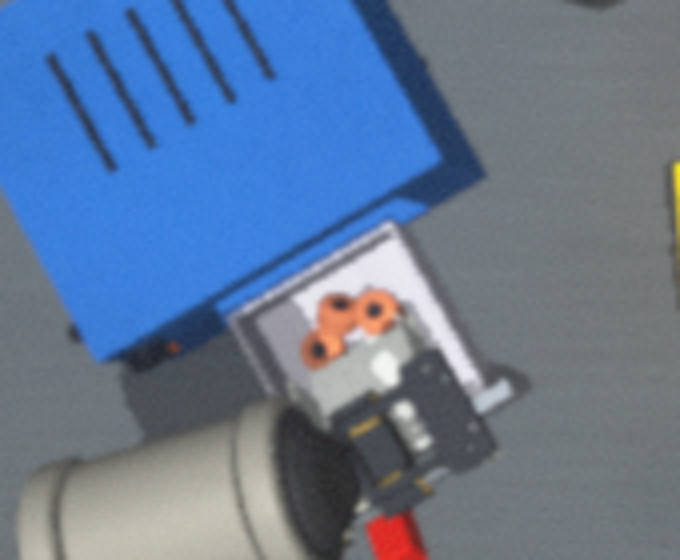

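```bash
python3 -m crank '[{"dx":-0.6,"dy":0,"dz":0,"spin":0},{"dx":-1.5,"dy":0,"dz":0,"spin":0},{"dx":-2.5,"dy":0,"dz":0,"spin":0},{"dx":-3.5,"dy":0,"dz":0,"spin":0},{"dx":-4,"dy":0,"dz":0,"spin":0}]'; python3 look.py d8; python3 -c "
from h import *
T=cam('top');crop(T,60,170,170,140,4,'d9.png')"
```

```text
time: 12.82
tool_pos: [417.9, 212.6, 202.8]
tcp_rot: [2.7, 1.57, 0.123]
contact_force: [0.8, -0.2, -1.8]
grip_width: 24.1
t 12.82 p [417.9 212.6 202.8] yaw_y -57.69 x [ 0.001  0.    -1.   ] F [ 0.8 -0.2 -1.8] w 24.1 q [ 0.31  0.26  1.71 -0.    1.17  1.31]
```

View pics/d8.png

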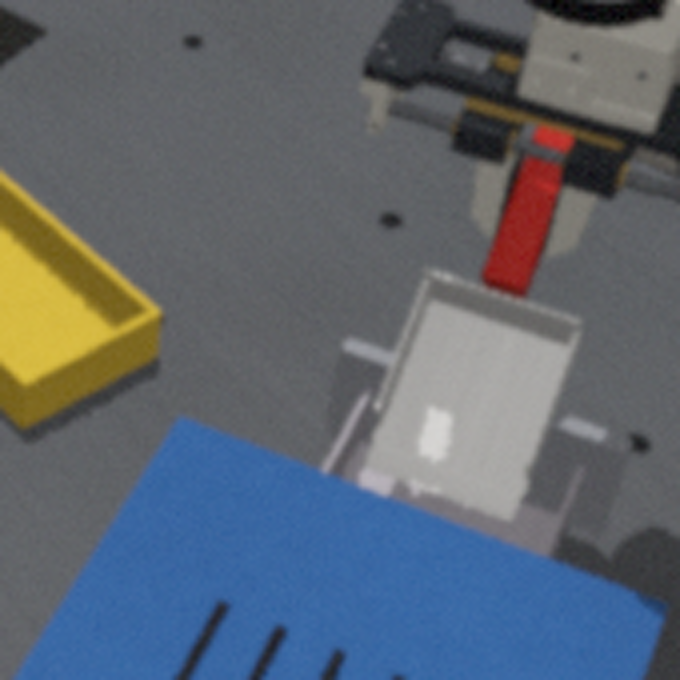

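View pics/d9.png

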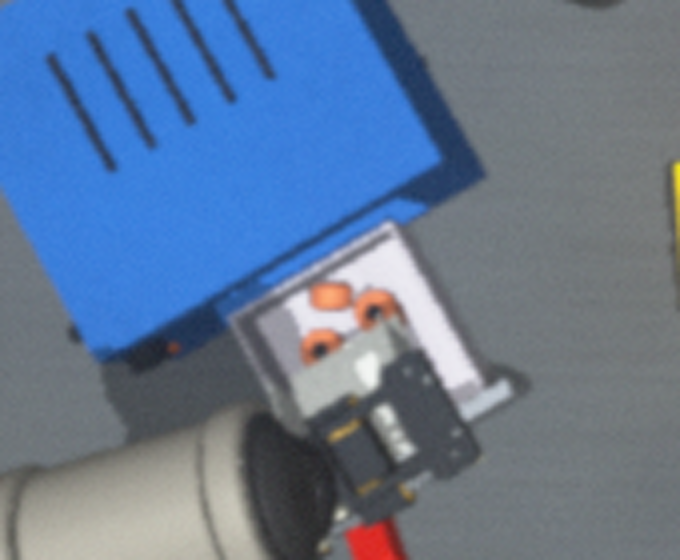

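```bash
python3 -m crank '[{"dx":-2,"dy":0,"dz":0,"spin":0},{"dx":-4,"dy":0,"dz":0,"spin":0},{"dx":-4,"dy":0,"dz":3,"spin":0},{"dx":-4,"dy":0,"dz":6,"spin":0},{"dx":-4,"dy":0,"dz":9,"spin":0},{"dx":-4,"dy":0,"dz":11.5,"spin":0},{"dx":-4,"dy":0,"dz":13,"spin":0},{"dx":-4,"dy":0,"dz":13,"spin":0}]'; python3 -c "
from h import *
st()
T=cam('top');crop(T,60,170,190,150,4,'e1.png')
S=cam('scene');crop(S,280,120,240,200,3,'e2.png')"
```

```text
time: 13.58
tool_pos: [305.1, 142.0, 240.9]
tcp_rot: [-0.174, 1.568, -2.753]
contact_force: [0.1, 0.8, -1.7]
grip_width: 23.9
t 13.58 p [305.1 142.  240.9] yaw_y -57.72 x [-0.002 -0.001 -1.   ] F [ 0.1  0.8 -1.7] w 23.9 q [ 0.21 -0.03  1.94 -0.    1.23  1.21]
```

View pics/e1.png

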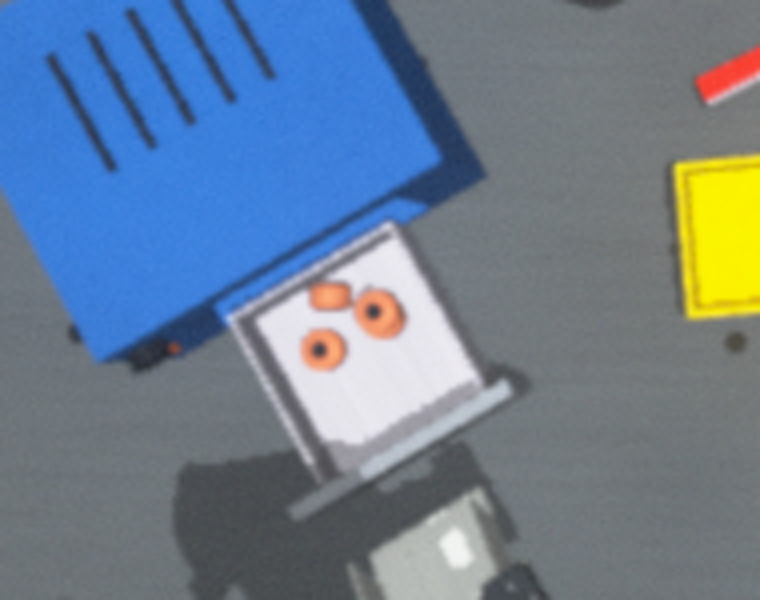

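View pics/e2.png

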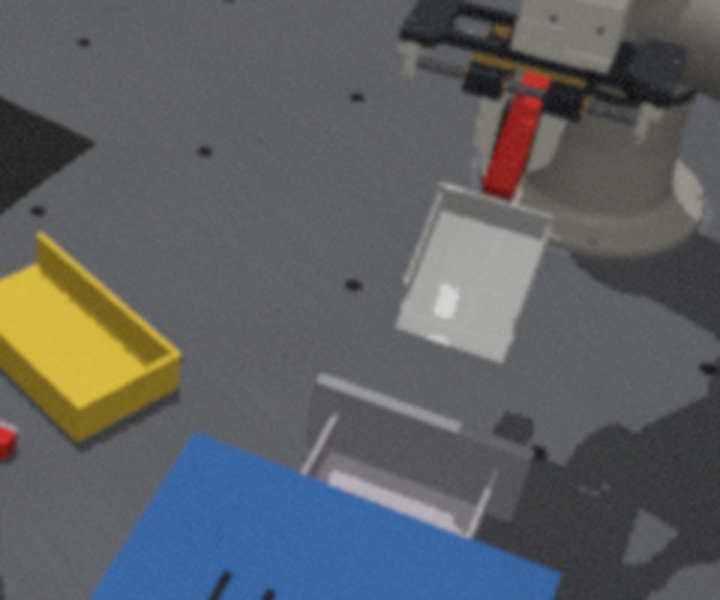

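```bash
python3 -c "
from h import *
T=cam('top');crop(T,120,230,55,50,12,'e3.png')
h=cv2.cvtColor(T[0],cv2.COLOR_BGR2HSV); H,S,V=[h[...,i].astype(int) for i in range(3)]
for i,s,c,l in blobs((H<18)&(S>60)&(V>60),8): print(s[4],c.round(0))"
```

```text
3802 [281.  84.]
398 [251. 175.]
12 [349. 172.]
18 [363. 177.]
430 [441. 204.]
173 [150. 247.]
90 [140. 257.]
12 [164. 323.]
180 [178. 361.]
```

View pics/e3.png

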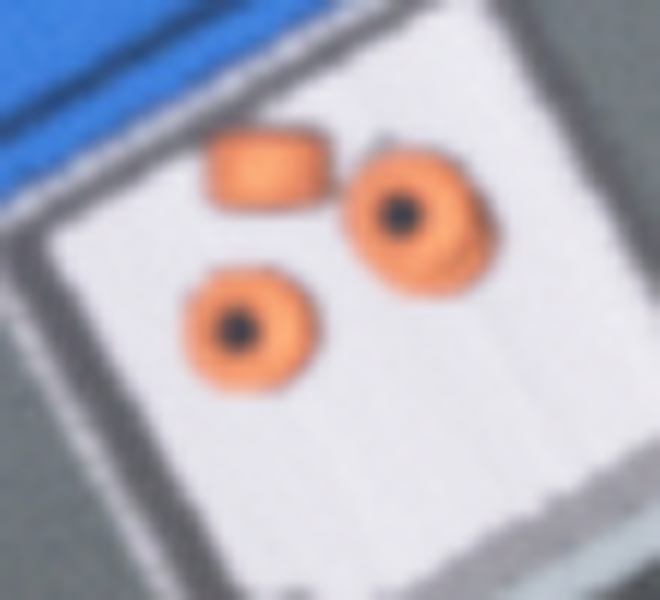

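All four bosses are in the drawer, two of them stacked at crop (420,220). Next I level the scoop in the grip by pressing its lip on a free patch of table, so its nose can push the drawer.

Run:
```python
from h import *
go([420,-110,140],-40)
T=cam("top");S=cam("scene")
cv2.imwrite("pics/e4.png",S[0])
```

```text
t 13.73 p [308.6 143.4 241.5] yaw_y -57.71 x [ 0.001  0.    -1.   ] F [ 0.1  0.5 -1.5] w 23.7 q [ 0.21 -0.02  1.93  0.    1.23  1.22]
d cm [10.152 27.364  4.129]  spin(+90) -1.8799 spin(-90) 1.2617 dist mm 295
```

```bash
python3 -m crank '[{"dx":0,"dy":2,"dz":0.3,"spin":0.1},{"dx":0,"dy":4.5,"dz":0.7,"spin":0.22},{"dx":0,"dy":7.5,"dz":1.1,"spin":0.34},{"dx":0.5,"dy":10.5,"dz":1.6,"spin":0.46},{"dx":1,"dy":13.5,"dz":2,"spin":0.58},{"dx":2,"dy":16.5,"dz":2.5,"spin":0.7},{"dx":3,"dy":19.5,"dz":3,"spin":0.82},{"dx":5,"dy":22.5,"dz":3.4,"spin":0.94},{"dx":7,"dy":25,"dz":3.8,"spin":1.05},{"dx":9,"dy":26.5,"dz":4,"spin":1.15},{"dx":10,"dy":27.4,"dz":4.1,"spin":1.23},{"dx":10.2,"dy":27.4,"dz":4.1,"spin":1.26},{"dx":10.2,"dy":27.4,"dz":4.1,"spin":1.26}]'; python3 -c "
from h import *
st()
S=cam('scene');crop(S,200,80,230,200,3,'e5.png')"
```

```text
time: 14.92
tool_pos: [419.9, -110.7, 137.7]
tcp_rot: [0.253, 1.568, 2.697]
contact_force: [0.6, 0.4, -2.3]
grip_width: 24.2
t 14.92 p [ 419.9 -110.7  137.7] yaw_y -130.00 x [-0.003  0.001 -1.   ] F [ 0.6  0.4 -2.3] w 24.2 q [-0.43  0.28  1.89  0.    0.97  1.83]
```

View pics/e5.png

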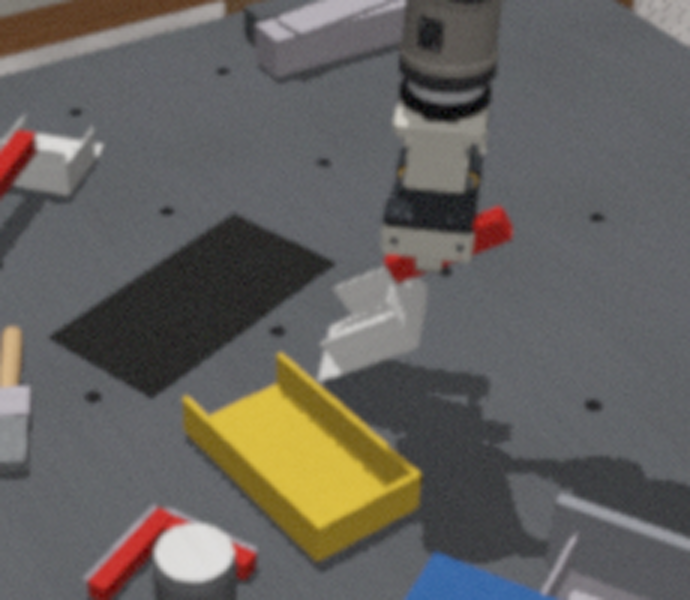

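```bash
python3 -m crank '[{"dx":1.5,"dy":0,"dz":0,"spin":0},{"dx":2.4,"dy":0,"dz":0,"spin":0},{"dx":2.8,"dy":0,"dz":0.3,"spin":0},{"dx":3.2,"dy":0,"dz":0.8,"spin":0},{"dx":3.6,"dy":0,"dz":1.3,"spin":0},{"dx":4.2,"dy":0,"dz":2.0,"spin":0},{"dx":4.2,"dy":0,"dz":2.0,"spin":0}]'; python3 -c "
from h import *
st()
S=cam('scene');crop(S,200,80,230,200,3,'e6.png')"
```

```text
time: 15.55
tool_pos: [403.3, -96.5, 96.8]
tcp_rot: [0.267, 1.57, 2.714]
contact_force: [-0.1, 0.9, 1.5]
grip_width: 24.1
t 15.55 p [403.3 -96.5  96.8] yaw_y -129.83 x [-0.001  0.    -1.   ] F [-0.1  0.9  1.5] w 24.1 q [-0.42  0.32  1.99  0.    0.84  1.85]
```

View pics/e6.png

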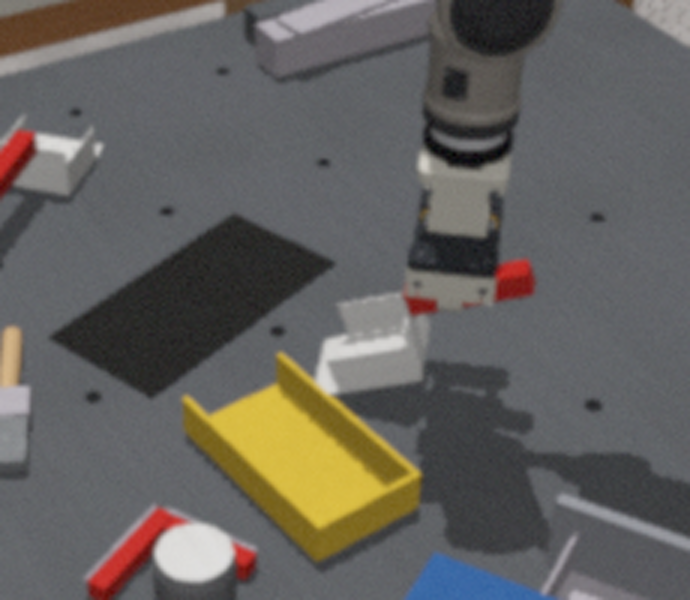

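```bash
python3 -m crank '[{"dx":0.9,"dy":0,"dz":0.9,"spin":0},{"dx":1.9,"dy":0,"dz":1.8,"spin":0},{"dx":3,"dy":0,"dz":2.6,"spin":0},{"dx":4.1,"dy":0,"dz":3.3,"spin":0},{"dx":4.8,"dy":0,"dz":3.6,"spin":0},{"dx":5.2,"dy":0,"dz":3.8,"spin":0},{"dx":5.4,"dy":0,"dz":3.9,"spin":0},{"dx":5.4,"dy":0,"dz":3.9,"spin":0}]'; python3 -c "
from h import *
st()
S=cam('scene');crop(S,250,100,150,150,4,'e7.png')"
```

```text
time: 16.27
tool_pos: [373.2, -71.6, 43.4]
tcp_rot: [0.212, 1.568, 2.658]
contact_force: [-2.5, 2.2, 7.8]
grip_width: 23.9
t 16.27 p [373.2 -71.6  43.4] yaw_y -129.87 x [-0.003  0.002 -1.   ] F [-2.5  2.2  7.8] w 23.9 q [-0.39  0.37  2.13  0.    0.64  1.87]
```

View pics/e7.png

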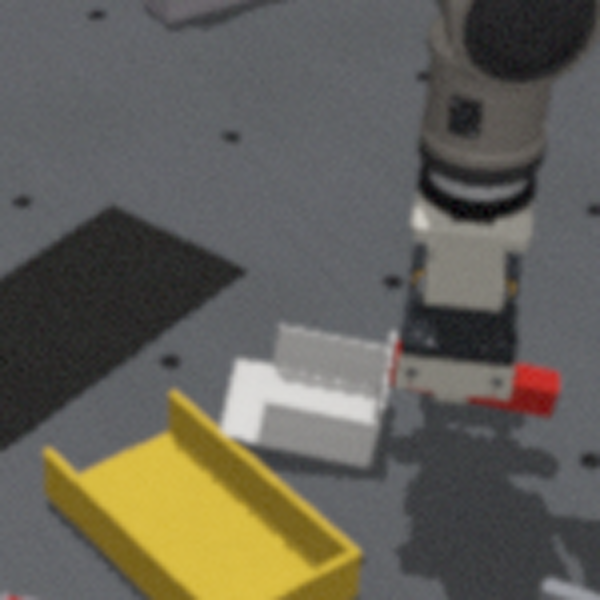

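```bash
python3 -m crank '[{"dx":0,"dy":0,"dz":0,"spin":0},{"dx":0,"dy":0,"dz":0,"spin":0},{"dx":0,"dy":0,"dz":0,"spin":0}]' 29;  python3 -m crank '[{"dx":0,"dy":0,"dz":0,"spin":0},{"dx":0,"dy":0,"dz":0,"spin":0},{"dx":0,"dy":0,"dz":0,"spin":0},{"dx":0,"dy":0,"dz":0,"spin":0}]' 0; python3 -m crank '[{"dx":-1.5,"dy":0,"dz":0,"spin":0},{"dx":-4,"dy":0,"dz":0,"spin":0},{"dx":-7,"dy":0,"dz":0,"spin":0},{"dx":-8,"dy":0,"dz":0,"spin":0},{"dx":-8,"dy":0,"dz":0,"spin":0}]'; python3 -c "
from h import *
st()
S=cam('scene');crop(S,250,80,150,150,4,'e8.png')
a=np.radians(32.3);u=np.array([np.cos(a),np.sin(a)]);f=np.array([422,215.4])
g=f-u*165; print(g); go([*g,125],32.3)"
```

```text
time: 16.57
tool_pos: [374.6, -72.6, 43.4]
tcp_rot: [0.557, 1.571, 3.002]
contact_force: [0.4, -0.5, 0.1]
grip_width: 26.5
time: 16.9
tool_pos: [374.5, -72.6, 43.4]
tcp_rot: [2.469, 1.571, -1.369]
contact_force: [0.6, -0.3, -0.4]
grip_width: 23.9
time: 17.32
tool_pos: [375.8, -73.0, 125.4]
tcp_rot: [-2.842, 1.566, -0.396]
contact_force: [0.1, -0.4, -1.5]
grip_width: 23.8
t 17.32 p [375.8 -73.  125.4] yaw_y -129.88 x [ 0.004 -0.002 -1.   ] F [ 0.1 -0.4 -1.5] w 23.8 q [-0.39  0.21  2.04 -0.    0.89  1.87]
[282.53179752 127.23186235]
t 17.37 p [374.8 -72.7 124. ] yaw_y -129.89 x [ 0.002 -0.001 -1.   ] F [-0.6  0.3 -2.8] w 23.7 q [-0.39  0.22  2.04 -0.    0.89  1.87]
d cm [-0.138 -9.418 19.901]  spin(+90) 1.8817 spin(-90) -1.2599 dist mm 220
```

View pics/e8.png

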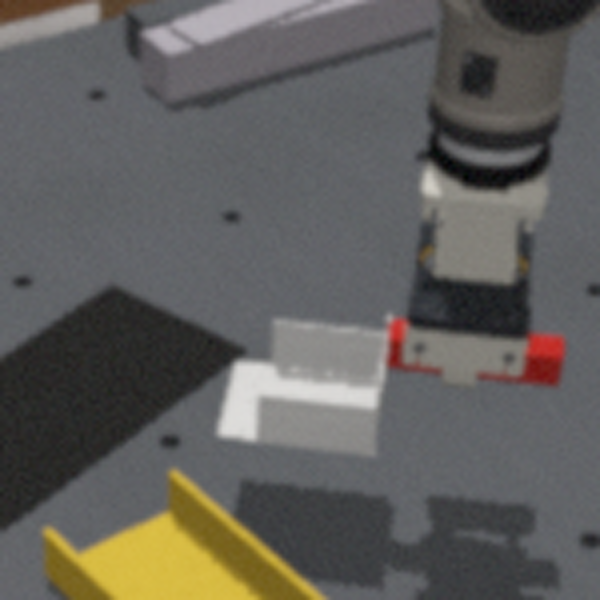

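```bash
python3 - <<'E'
from h import *
a=np.radians(32.3);u=np.array([np.cos(a),np.sin(a)]);f=np.array([422,215.4]);w=np.array([u[1],-u[0]])
g=f-u*165+30*w; print(g); go([*g,112],32.3)
E
python3 -m crank '[{"dx":0,"dy":-0.5,"dz":1,"spin":-0.06},{"dx":0,"dy":-1.3,"dz":2.8,"spin":-0.18},{"dx":0,"dy":-2,"dz":4.5,"spin":-0.3},{"dx":0,"dy":-2.8,"dz":6.5,"spin":-0.42},{"dx":0,"dy":-3.5,"dz":8.5,"spin":-0.54},{"dx":0,"dy":-4.2,"dz":10.3,"spin":-0.66},{"dx":0,"dy":-5,"dz":12,"spin":-0.78},{"dx":0,"dy":-5.6,"dz":14,"spin":-0.9},{"dx":0,"dy":-6.2,"dz":15.5,"spin":-1.02},{"dx":0,"dy":-6.8,"dz":16.6,"spin":-1.14},{"dx":0,"dy":-6.8,"dz":16.6,"spin":-1.26},{"dx":0,"dy":-6.8,"dz":16.6,"spin":-1.26}]'
python3 - <<'E'
from h import *
st()
T=cam("top");crop(T,90,190,190,150,4,"f1.png")
E
```

```text
[298.562368   101.87400735]
t 17.37 p [374.8 -72.7 124. ] yaw_y -129.89 x [ 0.002 -0.001 -1.   ] F [-0.6  0.3 -2.8] w 23.7 q [-0.39  0.22  2.04 -0.    0.89  1.87]
d cm [ 1.168 -8.499 17.047]  spin(+90) 1.8817 spin(-90) -1.2599 dist mm 191
time: 18.37
tool_pos: [289.3, 86.5, 122.2]
tcp_rot: [-0.484, 1.568, -3.055]
contact_force: [0.3, 0.5, -2.0]
grip_width: 23.8
t 18.37 p [289.3  86.5 122.2] yaw_y -57.34 x [-0.003 -0.    -1.   ] F [ 0.3  0.5 -2. ] w 23.8 q [ 0.03  0.08  2.22 -0.    0.85  1.04]
```

View pics/f1.png

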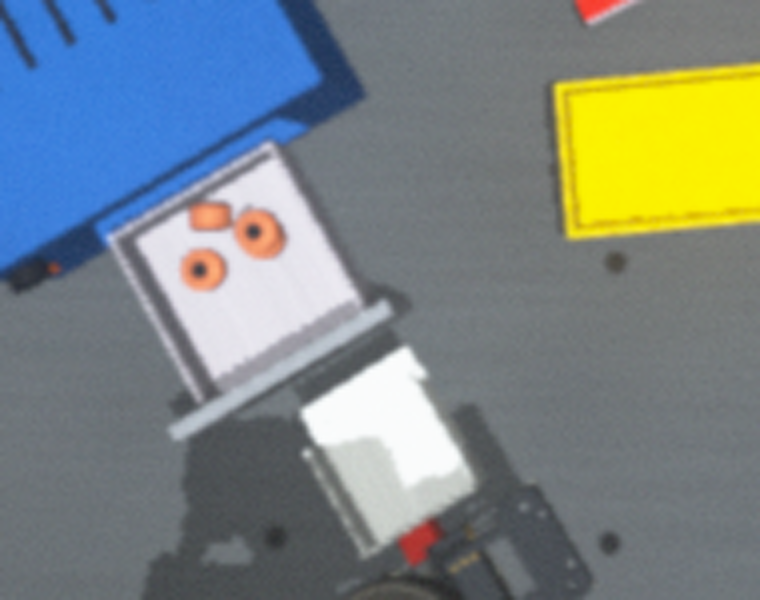

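```bash
python3 -m crank '[{"dx":0.5,"dy":-0.7,"dz":-1,"spin":0},{"dx":1,"dy":-1.5,"dz":-2,"spin":0},{"dx":1,"dy":-1.5,"dz":-3,"spin":0},{"dx":1,"dy":-1.5,"dz":-3.7,"spin":0},{"dx":1,"dy":-1.5,"dz":-4.2,"spin":0},{"dx":1,"dy":-1.5,"dz":-4.8,"spin":0},{"dx":1,"dy":-1.5,"dz":-5.5,"spin":0},{"dx":1,"dy":-1.5,"dz":-6.2,"spin":0},{"dx":1,"dy":-1.5,"dz":-7,"spin":0},{"dx":1,"dy":-1.5,"dz":-7.8,"spin":0},{"dx":1,"dy":-1.5,"dz":-8.6,"spin":0},{"dx":1,"dy":-1.5,"dz":-9.4,"spin":0},{"dx":1,"dy":-1.5,"dz":-10.2,"spin":0},{"dx":1,"dy":-1.5,"dz":-11,"spin":0},{"dx":1,"dy":-1.5,"dz":-11.8,"spin":0},{"dx":1,"dy":-1.5,"dz":-12.5,"spin":0},{"dx":1,"dy":-1.5,"dz":-13,"spin":0}]'
python3 - <<'E'
from h import *
st()
T=cam("top");crop(T,60,170,190,150,4,"f2.png")
S=cam("scene");crop(S,280,160,180,160,4,"f3.png")
E
```

```text
time: 19.83
tool_pos: [393.5, 168.8, 113.4]
tcp_rot: [2.908, 1.57, 0.33]
contact_force: [-2.0, -1.0, -2.0]
grip_width: 24.0
t 19.83 p [393.5 168.8 113.4] yaw_y -57.69 x [ 0.001  0.    -1.   ] F [-2. -1. -2.] w 24.0 q [0.23 0.31 1.94 0.   0.89 1.23]
```

View pics/f2.png

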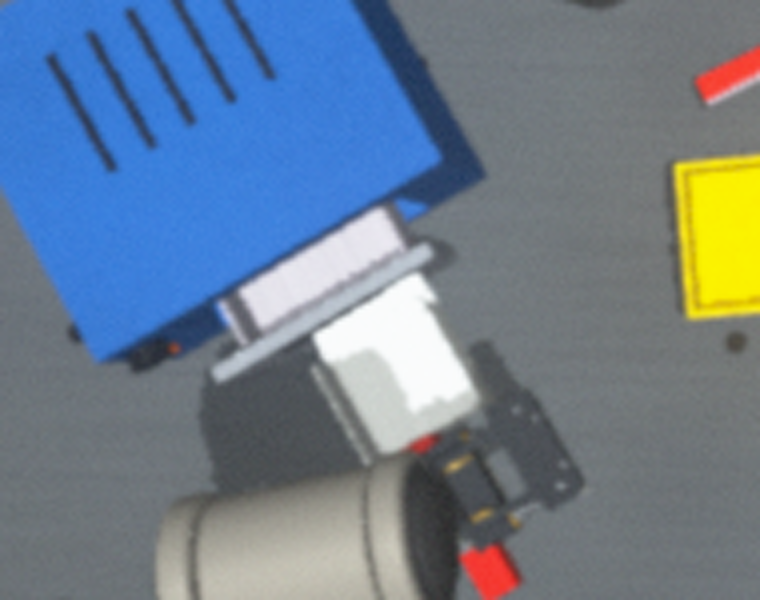

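View pics/f3.png

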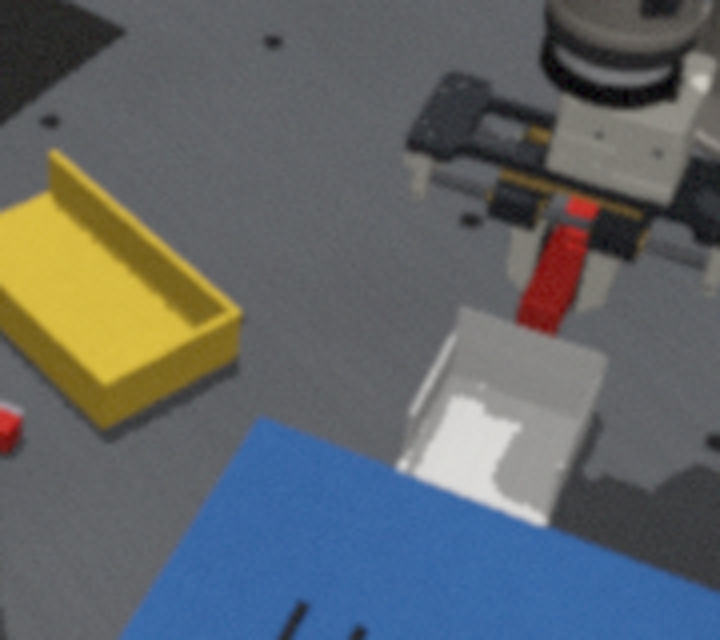

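The push works; the scoop stays level and the drawer is more than half shut. Continuing.

```bash
python3 -m crank '[{"dx":0,"dy":0,"dz":-0.6,"spin":0},{"dx":0,"dy":0,"dz":-1.3,"spin":0},{"dx":0,"dy":0,"dz":-2,"spin":0},{"dx":0,"dy":0,"dz":-2.7,"spin":0},{"dx":0,"dy":0,"dz":-3.4,"spin":0},{"dx":0,"dy":0,"dz":-4,"spin":0},{"dx":0,"dy":0,"dz":-4.4,"spin":0},{"dx":0,"dy":0,"dz":-4.6,"spin":0}]'; python3 -m crank '[{"dx":0,"dy":0,"dz":-0.2,"spin":0},{"dx":0,"dy":0,"dz":-0.4,"spin":0},{"dx":0,"dy":0,"dz":-0.5,"spin":0}]'
python3 - <<'E'
from h import *
st()
T=cam("top");crop(T,80,180,140,120,5,"f4.png")
E
```

```text
time: 20.6
tool_pos: [430.4, 192.6, 112.8]
tcp_rot: [-0.202, 1.566, -2.78]
contact_force: [-5.6, -4.1, 0.7]
grip_width: 24.3
time: 20.85
tool_pos: [434.7, 195.3, 112.9]
tcp_rot: [-0.201, 1.567, -2.779]
contact_force: [-6.4, -2.7, -0.7]
grip_width: 23.8
t 20.85 p [434.7 195.3 112.9] yaw_y -57.69 x [-0.003 -0.001 -1.   ] F [-6.4 -2.7 -0.7] w 23.8 q [ 0.26  0.39  1.81 -0.    0.95  1.27]
```

View pics/f4.png

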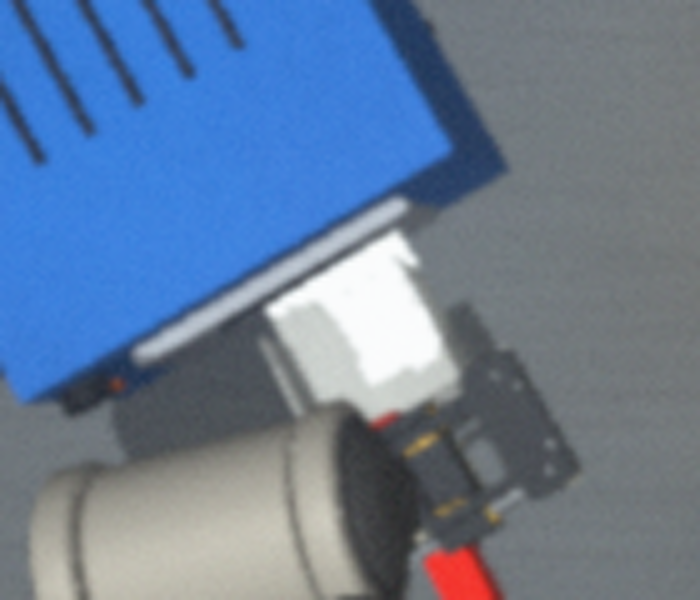

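```bash
python3 -m crank '[{"dx":0,"dy":0,"dz":-0.15,"spin":0},{"dx":0,"dy":0,"dz":-0.3,"spin":0},{"dx":0,"dy":0,"dz":-0.3,"spin":0}]'
python3 - <<'E'
from h import *
st()
T=cam("top");S=cam("scene");crop(T,80,180,140,120,5,"f5.png");crop(S,280,160,180,160,4,"f6.png")
a=np.radians(32.3);u=np.array([np.cos(a),np.sin(a)]);f=np.array([422,215.4])
k=lambda x,y:(80+(x+.5)/5-.5,180+(y+.5)/5-.5)
for q in ((138,362),(410,208)): print("outer edge along u",((onz(T,k(*q),90)[:2]-f)@u).round(1))
E
```

```text
time: 21.15
tool_pos: [437.5, 197.0, 113.0]
tcp_rot: [-0.204, 1.568, -2.782]
contact_force: [-4.5, -2.6, -0.9]
grip_width: 23.7
t 21.15 p [437.5 197.  113. ] yaw_y -57.69 x [-0.003 -0.001 -1.   ] F [-4.5 -2.6 -0.9] w 23.7 q [ 0.26  0.39  1.8  -0.    0.95  1.27]
outer edge along u 149.5
outer edge along u 144.5
```

View pics/f5.png

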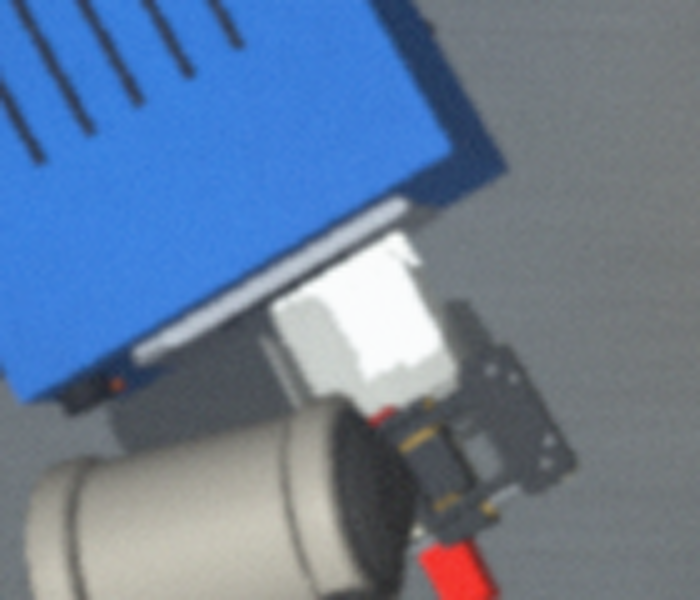

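View pics/f6.png

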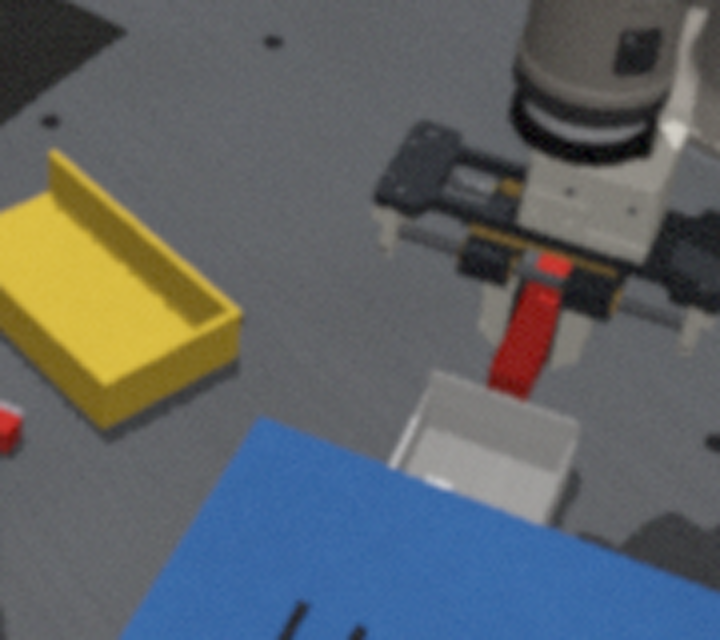

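The panel did not move between the last two pushes, at 5–7 N against 2 N of drawer friction, so the drawer is at its stop. The scoop has pivoted slightly nose-down. Retreating towards the mat.

```bash
python3 -m crank '[{"dx":0,"dy":0,"dz":0.8,"spin":0},{"dx":0,"dy":0,"dz":2.5,"spin":0},{"dx":-1.5,"dy":0,"dz":4.5,"spin":0},{"dx":-3,"dy":0,"dz":5.5,"spin":0},{"dx":-4,"dy":0,"dz":6,"spin":0},{"dx":-4,"dy":0,"dz":6,"spin":0}]'
python3 - <<'E'
from h import *
T=cam("top");crop(T,40,120,190,150,4,"f7.png");S=cam("scene");crop(S,280,160,240,200,3,"f8.png")
a=np.radians(17.8)
go([519.1-3*np.cos(a),-332.8-3*np.sin(a),155],19.5)
E
```

```text
time: 21.75
tool_pos: [388.8, 165.2, 155.6]
tcp_rot: [2.81, 1.565, 0.232]
contact_force: [1.4, -0.3, -1.5]
grip_width: 23.8
t 21.85 p [388.7 165.4 153.9] yaw_y -57.71 x [ 0.003  0.001 -1.   ] F [ 0.3 -0.8 -1.8] w 23.5 q [0.22 0.24 1.9  0.   1.   1.23]
d cm [-0.112 49.005 15.881]  spin(+90) -2.9183 spin(-90) 0.2233 dist mm 515
```

View pics/f7.png

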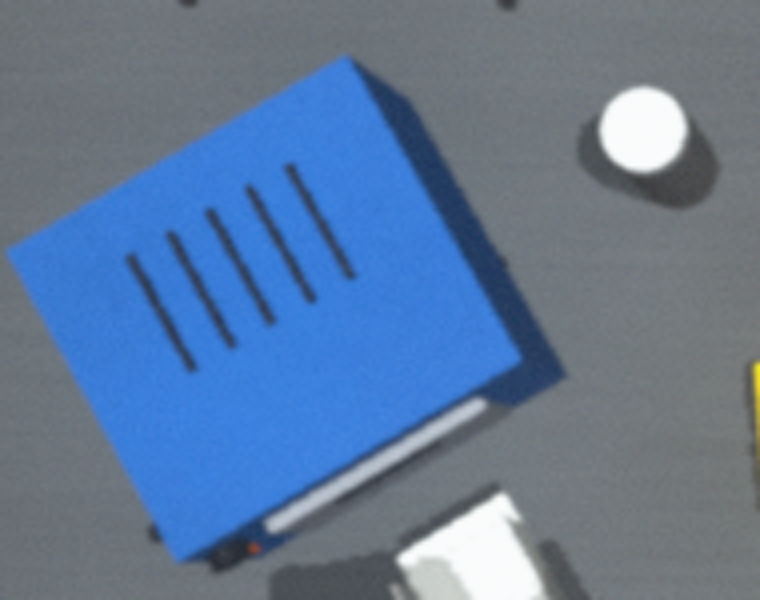

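View pics/f8.png

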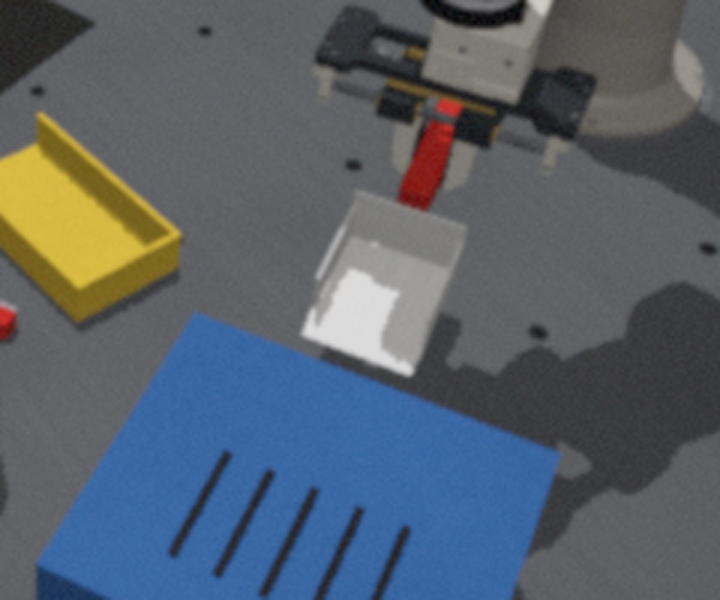

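```bash
python3 -m crank '[{"dx":0,"dy":1,"dz":0.3,"spin":0},{"dx":0,"dy":3.5,"dz":1.1,"spin":0.02},{"dx":0,"dy":6.7,"dz":2.2,"spin":0.04},{"dx":0,"dy":10,"dz":3.3,"spin":0.06},{"dx":0,"dy":13.3,"dz":4.4,"spin":0.08},{"dx":0,"dy":16.6,"dz":5.4,"spin":0.1},{"dx":0,"dy":19.9,"dz":6.5,"spin":0.12},{"dx":0,"dy":23.2,"dz":7.6,"spin":0.14},{"dx":0,"dy":26.5,"dz":8.7,"spin":0.16},{"dx":0,"dy":29.8,"dz":9.7,"spin":0.18},{"dx":0,"dy":33.1,"dz":10.8,"spin":0.2},{"dx":0,"dy":36.4,"dz":11.8,"spin":0.21},{"dx":0,"dy":39.7,"dz":12.9,"spin":0.22},{"dx":0,"dy":43,"dz":14,"spin":0.223},{"dx":0,"dy":46,"dz":15,"spin":0.223},{"dx":0,"dy":48,"dz":15.6,"spin":0.223},{"dx":0,"dy":49,"dz":15.9,"spin":0.223},{"dx":0,"dy":49,"dz":15.9,"spin":0.223}]'
python3 - <<'E'
from h import *
T=cam("top");crop(T,290,160,150,150,4,"m1.png");S=cam("scene");crop(S,180,60,180,160,4,"m2.png")
go([516,-333.8,46],19.5)
E
```

```text
time: 23.35
tool_pos: [515.3, -336.0, 151.7]
tcp_rot: [-0.711, 1.57, 2.769]
contact_force: [0.1, 0.4, -1.8]
grip_width: 23.9
t 23.45 p [ 514.8 -333.   152.3] yaw_y -70.46 x [-0.001  0.002 -1.   ] F [-0.2  1.  -2.7] w 24.1 q [-0.7   0.57  1.37  0.    1.21  0.53]
d cm [10.632  0.133 -0.093]  spin(+90) -3.1409 spin(-90) 0.0007 dist mm 106
```

View pics/m1.png

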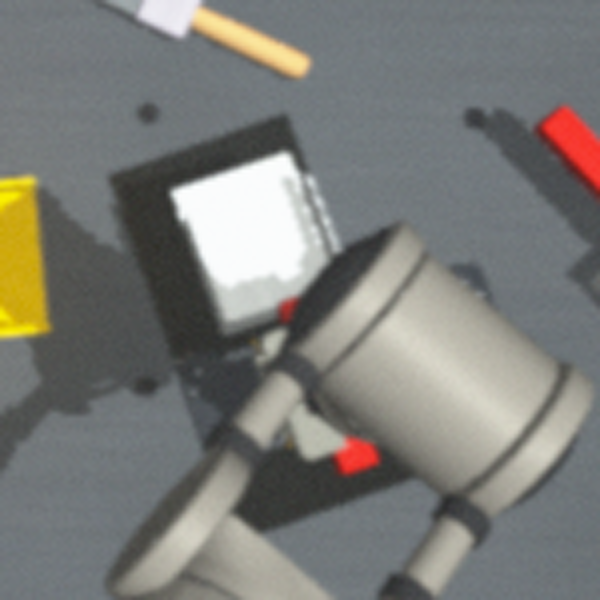

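View pics/m2.png

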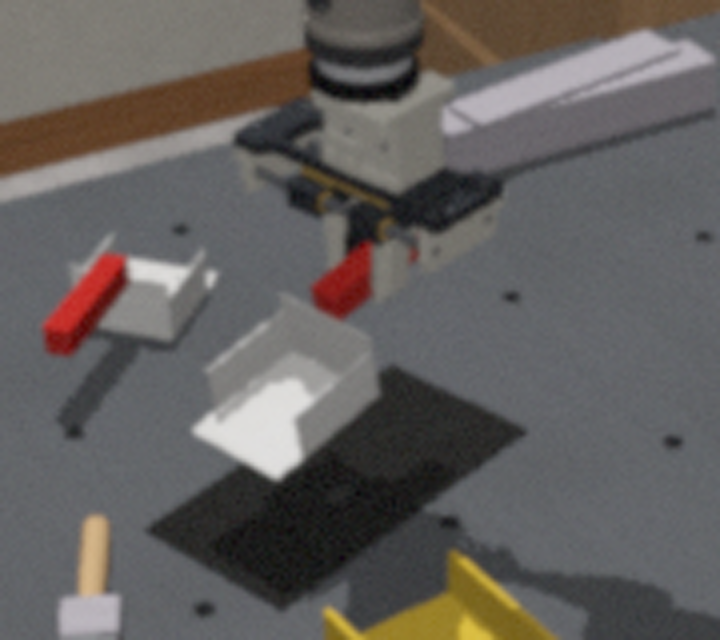

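```bash
python3 -m crank '[{"dx":3,"dy":0,"dz":0,"spin":0},{"dx":6,"dy":0,"dz":0,"spin":0},{"dx":8,"dy":0,"dz":0,"spin":0},{"dx":9,"dy":0,"dz":0,"spin":0},{"dx":9.6,"dy":0,"dz":0.2,"spin":0},{"dx":10.1,"dy":0,"dz":0.4,"spin":0},{"dx":10.5,"dy":0,"dz":0.6,"spin":0},{"dx":10.7,"dy":0,"dz":0.6,"spin":0},{"dx":10.7,"dy":0,"dz":0.6,"spin":0}]'; python3 -m crank '[{"dx":0,"dy":0,"dz":0,"spin":0},{"dx":0,"dy":0,"dz":0,"spin":0},{"dx":0,"dy":0,"dz":0,"spin":0}]' 28; python3 -m crank '[{"dx":0,"dy":0,"dz":0,"spin":0},{"dx":0,"dy":0,"dz":0,"spin":0},{"dx":0,"dy":0,"dz":0,"spin":0},{"dx":0,"dy":0,"dz":0,"spin":0},{"dx":0,"dy":0,"dz":0,"spin":0}]' 60
python3 - <<'E'
from h import *
st()
T=cam("top");crop(T,290,160,150,150,4,"m3.png");S=cam("scene");crop(S,180,60,180,160,4,"m4.png")
E
```

```text
time: 24.2
tool_pos: [509.5, -336.4, 47.1]
tcp_rot: [2.009, 1.57, -0.792]
contact_force: [-0.8, 1.3, 2.7]
grip_width: 23.6
time: 24.45
tool_pos: [509.6, -336.4, 46.8]
tcp_rot: [1.899, 1.57, -0.902]
contact_force: [0.2, 0.0, -0.0]
grip_width: 25.4
time: 24.87
tool_pos: [509.3, -336.1, 46.4]
tcp_rot: [1.315, 1.571, -1.486]
contact_force: [-0.5, 0.0, -1.3]
grip_width: 52.9
t 24.87 p [ 509.3 -336.1   46.4] yaw_y -70.47 x [ 0. -0. -1.] F [-0.5  0.  -1.3] w 52.9 q [-0.71  0.68  1.49 -0.    0.97  0.52]
```

View pics/m4.png

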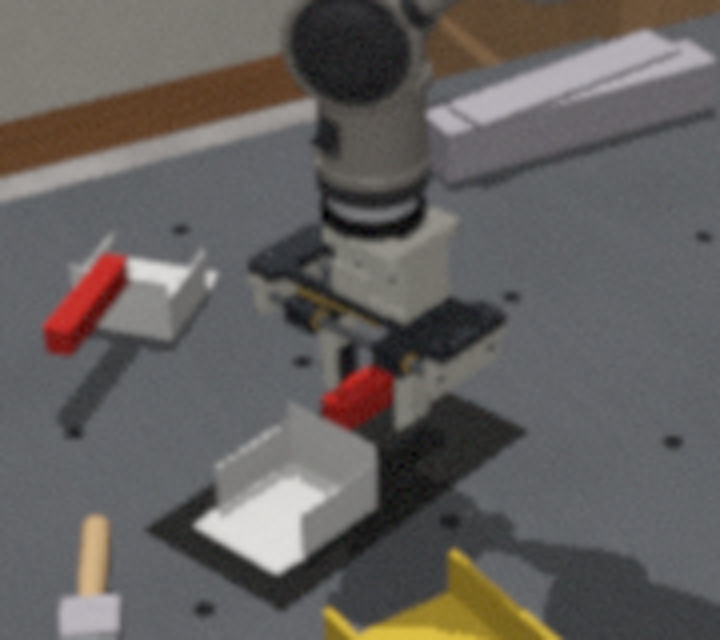

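The scoop lies flat on the mat and the fingers are clear of it. Rising straight up, then a full check.

```bash
python3 -m crank '[{"dx":-2,"dy":0,"dz":0,"spin":0},{"dx":-5,"dy":0,"dz":0,"spin":0},{"dx":-8.5,"dy":0,"dz":0,"spin":0},{"dx":-12,"dy":0,"dz":0,"spin":0},{"dx":-15,"dy":0,"dz":2,"spin":0},{"dx":-16,"dy":0,"dz":6,"spin":0},{"dx":-16,"dy":2,"dz":10,"spin":0},{"dx":-16,"dy":4,"dz":14,"spin":0},{"dx":-16,"dy":6,"dz":15,"spin":0},{"dx":-16,"dy":6,"dz":15,"spin":0}]'
python3 - <<'E'
from h import *
st()
T=cam("top");S=cam("scene");cv2.imwrite("pics/z1.png",T[0]);cv2.imwrite("pics/z2.png",S[0])
E
```

```text
time: 25.8
tool_pos: [385.3, -447.3, 206.7]
tcp_rot: [1.238, 1.568, -1.568]
contact_force: [0.7, -0.0, 1.1]
grip_width: 55.1
t 25.80 p [ 385.3 -447.3  206.7] yaw_y -70.76 x [ 0.    -0.003 -1.   ] F [ 0.7 -0.   1.1] w 55.1 q [-0.99  0.48  1.37 -0.    1.29  0.25]
```

View pics/z1.png

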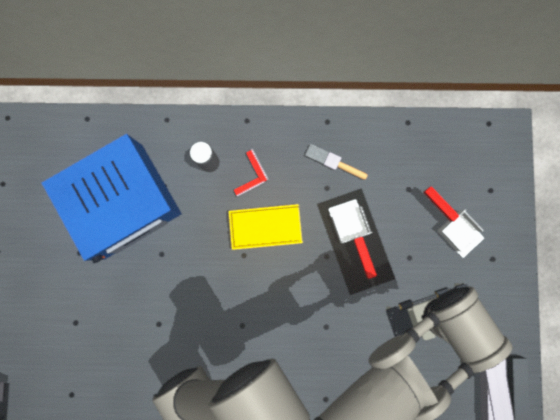

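View pics/z2.png

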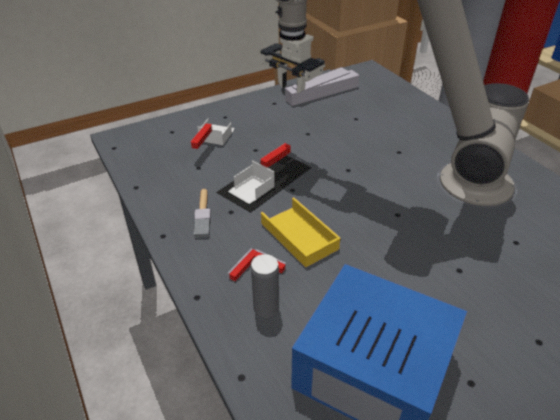

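Run:
```python
from h import *
T=cam("top");crop(T,90,200,90,70,8,"z3.png")
```

```text
(no output)
```

View pics/z3.png

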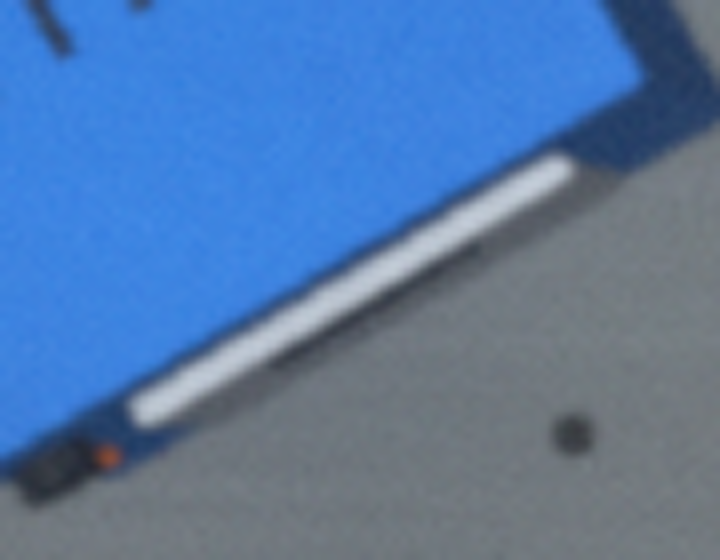

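Run:
```python
from h import *
T=cam("top")
a=np.radians(32.3);u=np.array([np.cos(a),np.sin(a)]);v=np.array([-u[1],u[0]]);f=np.array([422,215.4])
k=lambda x,y:(90+(x+.5)/8-.5,200+(y+.5)/8-.5)
for n,q,z in [("cab R base",(628,172),0),("cab R top",(645,80),140),("cab top L",(0,452),140),("panel in R",(558,148),90),("panel out R",(577,172),90),("panel in L",(128,402),90),("panel out L",(143,428),90)]:
    p=onz(T,k(*q),z)[:2]-f; print(n,(p@u).round(1),(p@v).round(1))
```

```text
cab R base 152.0 -85.2
cab R top 149.7 -131.0
cab top L 154.8 110.9
panel in R 155.2 -85.4
panel out R 144.7 -86.8
panel in L 157.0 83.4
panel out L 146.6 83.4
```

The panel's inner face (155–157 mm along the drawer axis) meets the cabinet front (150–155 mm), so the drawer is shut. Handing in.

```bash
python3 -c "
from plant import bot
print(bot.close_job())"
```

```text
the job is handed in; nothing more can be done
None
```

I scooped all four bosses in one pass and tipped them into the drawer. I then pushed the drawer shut with the scoop's nose and laid the scoop flat and upright on its mat. The job was handed in at about 26 s of robot time.

- **Tipping:** the tool could not be tilted, so I loosened the grip until the scoop pivoted nose-down. Afterwards I levelled it by pressing its lip on a bare patch of table, then let it lie flat there for a moment and regripped it.
- **Bosses:** before shutting, the top view showed all four in the pan, one on its side and two stacked. The tray and table were empty at the end.
- **Drawer:** it stopped moving at about 5–7 N, and the panel's inner face measured level with the cabinet front to within about 5 mm.
- **Bystanders:** the square, can, brush and second scoop look unmoved in the last pictures, though I did not measure them.
- **Limits of the checks:** the bosses cannot be seen inside the shut drawer. One move was refused for a wrong format, with no motion. No check failed.

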